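# Ease a tight lid off its seat with a wedge

## Task

The wooden lid of the white storage box is stuck tight. Pick up the lid wedge and work its blade gently, without ramming it, into the slot on the left and the slot on the right of the lid in turns, a little at a time, so that the lid comes up evenly (never more than about 4 mm higher on one side than on the other) until both sides stand at least 5 mm above their seated height and the lid is level to within 2 mm from side to side. Raise the lid with the wedge only, not with the fingers, then lay the wedge back down on the worktop, standing on its underside as it was found and clear of the box, and leave the other things where they are.

Things in the scene. Friction and masses are not known exactly. Their poses are not given: they have to be found in the camera images.
- box: White enamel storage box, fast on a black rubber mat. Origin on the worktop under its centre; x points to its rear (away from the robot within 15 degrees), y to its left. Its flat top shoulder is 60 mm up, 120 mm (x) by 130 mm (y). On it stands the neck that the lid grips, 100 by 60 mm: a blade going in meets it 35 mm from the left or right edge; never press against it.
- lid: Wooden lid, 120 (x) by 130 (y) by 17 mm, press-fitted on the neck, too wide to grasp. Origin mid-underside, 62.5 mm up when seated; axes as the box's. That leaves a slot 2.5 mm high, 68 mm long (x) mid left and right; skirts close front and rear. Each edge rises on its own (the lid pivots about the other), takes about 6 N upward, stays where left, and may start up to 1 mm raised.
- lid_left (a point): Middle of the lid's left lower edge (+y side): its height is that of the lid's underside there, 62.5 mm when seated.
- lid_right (a point): Middle of the lid's right lower edge (-y side): its height is that of the lid's underside there, 62.5 mm when seated.
- slot_left (a point): Middle of the left edge of the box's shoulder, at the floor of the left slot (60 mm high, 65 mm left of the centre). Lips of lid and shoulder are rounded by 2 mm, so the slot's mouth is 6.5 mm high.
- slot_right (a point): Middle of the right edge of the box's shoulder, at the floor of the right slot (60 mm high, 65 mm right of the centre). Mouth as on the left.
- wedge: Lid wedge, 120 g (varies): dark wooden handle 90 (x) by 22 (y) by 30 mm high, steel blade in front. Origin under the handle's middle, on the worktop; x points along the blade to its tip. The blade's flat underside is 12 mm above the handle's underside; 1.5 mm thick at the tip, it thickens evenly to 15.9 mm at 40 mm behind it (slope 0.36, upper face); 22 mm wide at the tip, 26 mm at its root.
- wedge_tip (a point): Middle of the lower edge of the blade's tip, 105 mm ahead of the wedge's origin and 12 mm above its underside. With the blade's underside level on the box's shoulder, each 3 mm of further travel raises that edge of the lid by about 1 mm; rounded lips and slip in the grip can cost up to 3 mm of lift against the bare geometry, so watch the lid and press on until it is up.
- mug: Bystander: white dotted mug, 93 mm high, behind the box. Origin under its centre.
- bowl: Bystander: white bowl, 135 mm across, 60 mm high, behind the box. Origin under its centre.
- mill: Bystander: small clear pepper mill with a grey cap, 44 mm across, 90 mm high, behind the box. Origin under its centre.
- garlic: Bystander: bulb of garlic, 60 mm, behind the box to the left. Origin at its underside.
There are look-alikes about, which are no part of the job. Of the things that look like the box, the smaller one is meant. Several things look just like the wedge: the one meant starts farthest from the robot's base.

How it is judged (in metres and radians):
On the way, in this order (a step that is already met when the one before it is completed fails the run):
1. the wedge is lifted from the worktop (height (world z) of wedge above 0.03 m), for 0.1 s.
2. one side of the lid is raised by 2 mm or more (z of any of lid_left, lid_right in the frame of box above 0.0645 m), for 0.1 s.
3. both sides of the lid are raised by 2 mm or more (z of each of lid_left, lid_right in the frame of box above 0.0645 m), for 0.1 s.
At the end, for the whole second after the job is handed in: Both lower edges of the lid are raised at least 5 mm (less 0.3 mm) above their seated height, level side to side within 2.6 mm; the wedge lies released and still, flat on the worktop (within 4 mm and 0.08 rad), its origin over 12 cm from the box centre, not touching the box (z of each of lid_left, lid_right in the frame of box above 0.0672 m and angle between lid's own z axis and vertical below 0.02 rad and height (world z) of wedge below 0.004 m and angle between wedge's own z axis and vertical below 0.08 rad and horizontal distance between wedge and box above 0.12 m and contact force between wedge and box below 0.05 N and linear speed of wedge below 0.02 m/s).
It fails at once if the lid is cocked: more than 0.042 rad (5.5 mm) higher on one side (angle between lid's own z axis and vertical above 0.042 rad).
It fails at once if the wedge is rammed: more than 40 N between it and the lid (contact force between wedge and lid above 40 N).
It fails at once if the wedge is rammed: more than 40 N between it and the box with its lid (contact force between wedge and box above 40 N).
It fails at once if the fingers push or pull the lid (over 3 N) (contact force between the fingers and lid above 3 N).
It fails at once if a bystander is moved by more than 2 cm (distance of any of mug, bowl, mill, garlic from where it was at the start of the episode above 0.02 m).
It also fails if it takes over 72 s, if anything falls off the work surface, if the arm or the gripper's body presses on something with over 40 N, if the wrist force passes 120 N, or if a joint passes its speed limit or range.

## Robot

A 7-joint arm with a two-finger parallel gripper is mounted at the origin on a cart in front of the work surface, level with it; the furniture and walls round the work are solid. World frame = base frame: x ahead of the robot, y to its left, z up, the work surface at z = 0. Lengths are in mm, angles in degrees, forces in N, time in s.
With the tool pointing down it reaches from about 425 to 875 mm from the base axis. Payload 8.4 kg.
Tool frame: the origin (TCP) lies midway between the tips of the shut fingers; the grasp point (between the pads) lies 19 mm behind it (env.grip_point_offset is the distance from the TCP to the grasp point, in mm); z points along the fingers, y is the direction in which the jaws open and shut (so a half turn about z gives the same grasp; the last joint's range is limited). The gripper opens to 87 mm and grips with 3 to 60 N. Pads are 19 mm wide; open, the fingers measure 117 mm over their backs; the gripper's body (75 mm by 190 mm) begins 51 mm behind the grasp point.
Start: joints at [61.582, 19.091, 2.286, 83.961, -0.768, 76.965, -3.352], TCP at [251.18, -599.475, 186.346] pointing down, gripper open.
Joint ranges: [-147.57, 147.57], [-21.85, 119.76], [-74.77, 79.35], [14.55, 137.4], [-85.83, 265.84], [4.83, 119.75], [-152.11, 152.11]. Speed limits (degrees/s): [127.2, 127.2, 159.86, 159.86, 180, 180, 180].

## Interface

Orientations are given as [roll, pitch, yaw] about the fixed x, y, z axes, in that order (R = Rz(yaw) Ry(pitch) Rx(roll)).
In Python, from workcell import env gives the robot as it stands.
- The arm moves only by the tool drive_tool, never from a script. Its argument "moves" is a list of rows, each an object of numbers: "x", "y", "z": the shift along the tool's x, y, z in m; "ax", "ay", "az": the turn, a rotation vector about the tool's x, y, z in rad; "grip": the finger opening in m, from 0 to 0.087. A call has 1 to 12 rows; each row is the pose to reach, as a shift and turn from the pose commanded when the call began, along the tool's axes at that moment; what a row does not reach only later rows make up. A row lasts 1/10 s, in which the tool goes at most 50 mm and 8.59 degrees, less where a joint would pass 70% of its speed; a pose out of reach is approached as far as the arm can. A call with a gripper value outside its range is refused whole. The fingers move at their own pace and stop on an object; "newtons" is the grip in N (left out, the last holds). Time passes only in rows, so rows that repeat a pose let the fingers close. It gives the time, the measured TCP pose, the force and the opening at its end, in the units of the state.
- env.observe(): the state, without advancing time (a new reading comes with each control period).
- env.snapshot(name): name is "scene" or "top" or "wrist"; returns a dict with "color" (480x640x3 uint8, red, green, blue), "range_z" (480x640 float32, mm along the optical axis (not along the pixel's ray), 0 where there is no reading), "camera_matrix" (3x3 intrinsics, pixels), "xyz" and "orientation" of the camera in the world; the wrist camera has in their place "tool_from_camera" (4x4, takes a point from camera to tool coordinates, whose origin is the TCP and whose axes are the flange's). Camera axes: x right, y down, z forward; pixel columns grow to the right and rows downward; lengths in mm; the calibration is good to about 2 mm. The wrist camera is an equidistant fisheye: a pixel r from the principal point sees the ray r / f radians off the axis. A picture is of the moment at which its call begins: read the wrist's pose just before it.
- env.close_job(): hands the job in, once; it reports no verdict.
Trained networks look in a picture, given as the dict that the camera call returned (one of the last four; its "shot" number tells which), for a name from the list of things; names that differ only in an ending like _2 or _b are one class to them, and where a whole thing is asked for, a point or a joint stands for the part that bears it (a point fixed in the world has none). Each returns a list of dicts, best first, with "conf" (0 to 1); they miss things now and then, are a little off and sometimes report something else, mostly with a low value. They report only what shows in the picture. A call takes as long as a camera call. They do not tell look-alikes from the thing itself.
- env.silhouettes(name, picture): "region" (480x640 bool, what is visible of it) and "uv" ([column, row] in pixels, amid what is visible of it).
The state is a dict: "time": time; "joint_pos": joint angles; "dq": joint speeds; "joint_torque": joint torques, N m; "eef_pos": TCP position; "eef_rot": TCP orientation; "wrist_force": force on the tool from outside, world axes, zero at the start; "moment": the same for the moment, N m; "grip_width": finger opening in mm.
Only numpy, scipy, OpenCV 4.12 (cv2) and the standard library are available. Lean on these libraries where they do the work, as an engineer would, in place of code of your own. Each camera call takes 0.05 s, during which the arm holds its last target.

## Working session

There is one attempt and no reset: what is moved stays moved. The work goes in short steps, Python scripts to look and compute and a tool call to move; the robot and the scene stay as the last step left them, time stands still between calls to the robot, and variables do not carry over. Pictures are saved under pics/ and viewed, and the job is handed in when it is done.

Besides the shell and the picture viewer there is one more tool, called as name(argument=value, ...) on one line, values as JSON. drive_tool: Moves the arm, as the interface text tells. Its arguments: {"type":"object","properties":{"moves":{"type":"array"},"newtons":{"type":"number"}},"required":["moves"]}

```bash
ls; mkdir -p pics
cat > h.py <<'E'
import numpy as np, cv2
from scipy.spatial.transform import Rotation as R
from workcell import env
def rot(o): return R.from_euler('xyz',o,degrees=True).as_matrix()
def save(n,p): cv2.imwrite('pics/'+n+'.png',p['color'][:,:,::-1])
def cloud(p):
    K=p['camera_matrix'];z=p['range_z'].astype(float)
    v,u=np.mgrid[0:480,0:640]
    c=np.stack([(u-K[0,2])*z/K[0,0],(v-K[1,2])*z/K[1,1],z],-1)
    w=c@rot(p['orientation']).T+np.array(p['xyz'])
    w[z<=0]=np.nan
    return w
E
python3 - <<'E'
from h import *
print(env.observe())
for n in ['scene','top','wrist']:
    p=env.snapshot(n); save(n+'0',p); print(n,p['camera_matrix'],p.get('xyz'),p.get('orientation'),p.get('tool_from_camera'))
    if n!='wrist':
        w=cloud(p)
        for name in ['box','lid','wedge','mug','bowl','mill','garlic']:
            for d in env.silhouettes(name,p):
                q=w[d['region']]; q=q[~np.isnan(q[:,0])]
                print(n,name,round(d['conf'],2),d['uv'],d['region'].sum(),np.round(np.median(q,0)),np.round(np.percentile(q,[2,98],axis=0)).tolist())
E
```

```text
pics
{'time': 0.0, 'joint_pos': array([61.58082142, 19.13019159,  2.28469657, 84.01092846, -0.76768922,
       76.96353961, -3.35238042]), 'dq': array([-0.04214689, -0.01517302, -0.00691929,  0.01781791, -0.02768383,
        0.05970617,  0.04557782]), 'joint_torque': array([-3.59048072e-04, -6.56373668e+01,  1.33500986e+00, -4.03803134e+01,
       -5.97090391e-02,  4.51137568e-02,  1.95569392e-04]), 'eef_pos': array([ 250.98031647, -599.0353991 ,  185.47811699]), 'eef_rot': array([-1.79910791e+02,  6.15018362e-03,  2.27338067e+01]), 'wrist_force': array([ 0.49796618, -0.39465503,  0.68280471]), 'moment': array([-0.06059413,  0.02505935, -0.00737844]), 'grip_width': 87.13642674780269}
scene [[477.70681883   0.         317.39581961]
 [  0.         477.70681883 235.17545445]
 [  0.           0.           1.        ]] [-342.96288748  768.60603364  627.18860333] [-116.67564675    0.69690428 -126.36623425] None
scene box 0.97 [321.7, 249.5] 2932 [508. 137.  56.] [[481.0, 47.0, -1.0], [600.0, 181.0, 80.0]]
scene box 0.89 [209.5, 327.3] 11835 [337. 509.  91.] [[303.0, 389.0, 1.0], [479.0, 58
[... 2276 characters left out ...]
 mill 0.9 [451.4, 151.6] 439 [ 752. -159.   65.] [[739.0, -179.0, 6.0], [777.0, -146.0, 89.0]]
top garlic 0.58 [223.4, 168.4] 497 [712. 346.  36.] [[689.0, 326.0, -2.0], [743.0, 376.0, 53.0]]
top garlic 0.31 [329.1, 238.7] 3384 [548. 107.  79.] [[492.0, 46.0, 74.0], [606.0, 170.0, 83.0]]
wrist [[371.64829954   0.         327.9143683 ]
 [  0.         371.64829954 250.47473545]
 [  0.           0.           1.        ]] None None [[-8.33205690e-04 -9.54124340e-01 -2.99409501e-01  8.16315383e+01]
 [ 9.99999556e-01 -6.62940983e-04 -6.70243231e-04 -1.00240137e+00]
 [ 4.41004552e-04 -2.99409926e-01  9.54124469e-01 -1.98160889e+02]
 [ 0.00000000e+00  0.00000000e+00  0.00000000e+00  1.00000000e+00]]
```

View pics/top0.png

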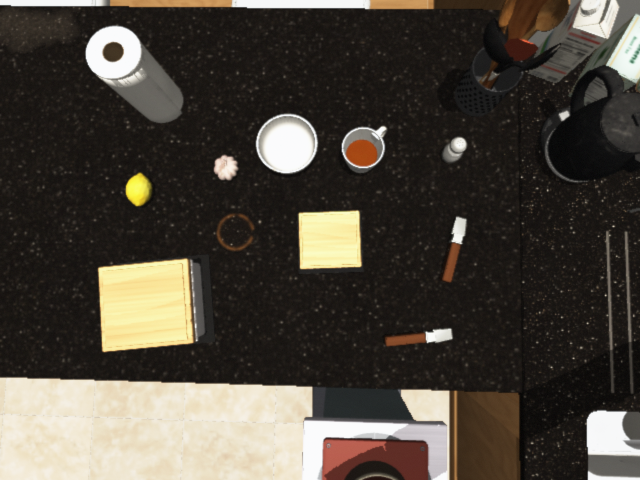

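View pics/scene0.png

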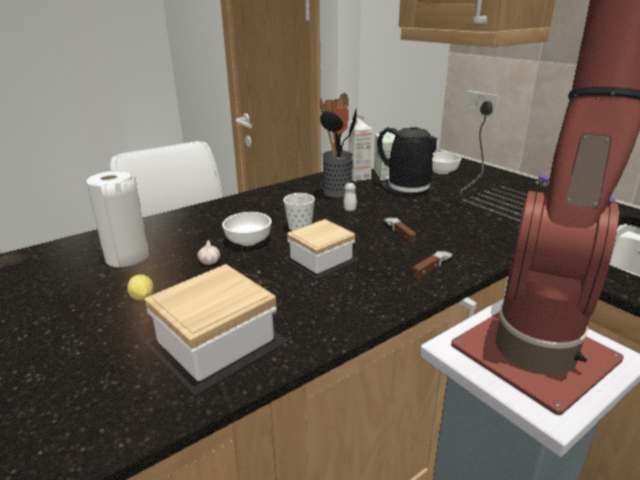

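View pics/wrist0.png

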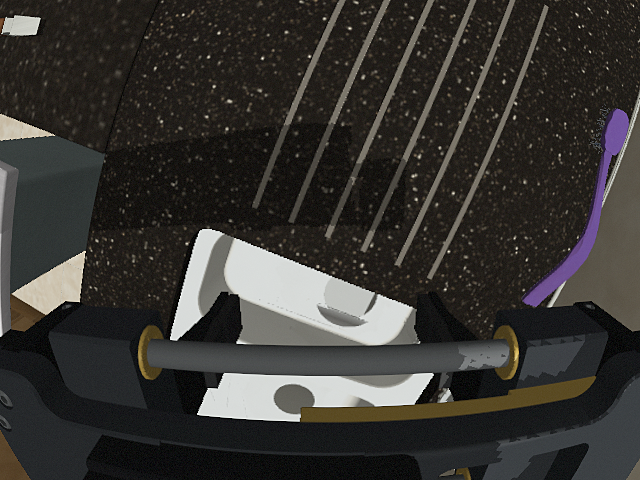

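```bash
cat >> h.py <<'E'
def lidfit(w,c=(548,107),r=85):
    m=(np.hypot(w[...,0]-c[0],w[...,1]-c[1])<r)&(w[...,2]>70)&(w[...,2]<100)
    return w[m]
def plane(q):
    A=np.c_[q[:,:2]-q[:,:2].mean(0),np.ones(len(q))]
    k=np.ones(len(q),bool)
    for _ in range(4):
        s=np.linalg.lstsq(A[k],q[k,2],rcond=None)[0]; r=q[:,2]-A@s; k=abs(r)<2.5*max(r[k].std(),.3)
    return s,q[:,:2].mean(0),r[k].std(),k.sum()
E
python3 - <<'E'
from h import *
p=env.snapshot('top'); w=cloud(p)
q=lidfit(w); print(len(q))
print('plane',plane(q))
r=cv2.minAreaRect(q[:,:2].astype(np.float32)); print('lid rect',r)
t=w[(abs(w[...,0]-450)<100)&(abs(w[...,1]+300)<60)]; print('table',np.nanmedian(t,0))
t=w[(abs(w[...,0]-620)<20)&(abs(w[...,1]-300)<60)]; print('table',np.nanmedian(t,0))
for c in [(536,-168),(342,-90)]:
    m=(np.hypot(w[...,0]-c[0],w[...,1]-c[1])<95)&(w[...,2]>7)
    q=w[m]; col=p['color'][m].astype(int)
    print('wedge',cv2.minAreaRect(q[:,:2].astype(np.float32)))
    hm=(q[:,2]>24); h=q[hm]; print('handle n',len(h),cv2.minAreaRect(h[:,:2].astype(np.float32)),h.mean(0))
    red=(col[:,0]-col[:,2]>30); print('red rect',red.sum(),cv2.minAreaRect(q[red][:,:2].astype(np.float32)))
    g=~red; print('steel',g.sum(),q[g].mean(0), cv2.minAreaRect(q[g][:,:2].astype(np.float32)))
    cv2.imwrite
big=cv2.resize(p['color'][200:360,280:500],None,fx=3.6,fy=3.6,interpolation=cv2.INTER_CUBIC); cv2.imwrite('pics/crop1.png',big[:,:,::-1])
E
```

```text
3381
plane (array([ 2.38102682e-03, -1.34194481e-03,  7.89314754e+01]), array([548.7764362 , 107.70985863]), np.float64(1.8204151630436434), np.int64(3304))
lid rect ((549.7444458007812, 108.0792236328125), (120.16422271728516, 129.8382110595703), 3.2674577236175537)
table [ 448.50221864 -300.17362958   -0.52275419]
table [ 6.19733712e+02  2.99936405e+02 -4.03678990e-01]
wedge ((538.2766723632812, -170.15966796875), (25.66762924194336, 149.79420471191406), 74.94805908203125)
handle n 535 ((527.8218383789062, -168.78863525390625), (25.633468627929688, 128.60476684570312), 76.60775756835938) [ 524.43995489 -166.42551065   28.46874003]
red rect 380 ((508.9193115234375, -163.57977294921875), (22.71019172668457, 88.53179168701172), 75.89434051513672)
steel 396 [ 562.61450758 -173.54734975   20.99506141] ((538.3955688476562, -169.44598388671875), (25.610002517700195, 149.6964111328125), 73.90355682373047)
wedge ((340.30340576171875, -92.44873046875), (25.624706268310547, 150.14891052246094), 8.072894096374512)
handle n 546 ((339.5276794433594, -79.19160461425781), (24.294431686401367, 122.9677963256836), 6.511331081390381) [339.34230792 -77.21361697  28.45860858]
red rect 407 ((337.43621826171875, -62.385982513427734), (21.797332763671875, 88.88127136230469), 7.273195743560791)
steel 354 [ 346.58469357 -122.87359453   21.55756926] ((340.2800598144531, -92.45287322998047), (25.621166229248047, 150.14559936523438), 8.108611106872559)
```

View pics/crop1.png

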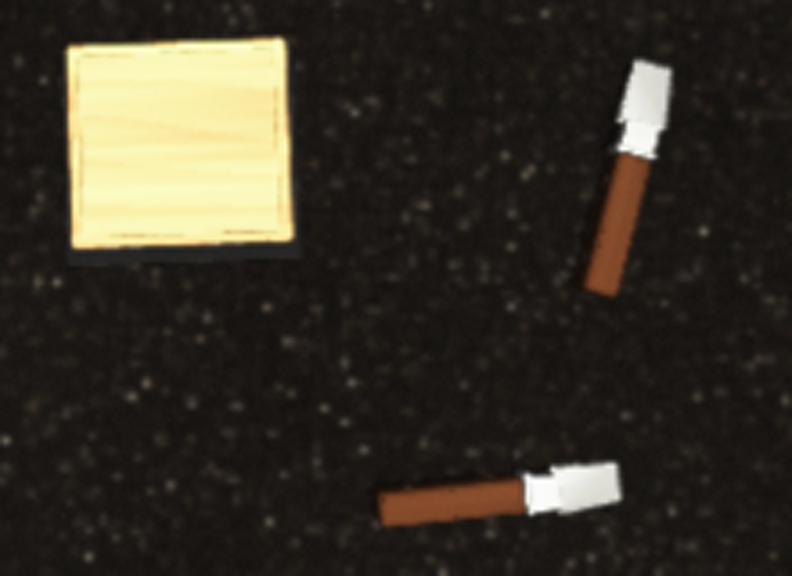

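```bash
cat >> h.py <<'E'
def go(x,y,z,yaw,o=None,tilt=0):
    """shift (m) and rotvec (rad) in tool axes from measured pose; tool down with yaw"""
    o=o or env.observe(); M=rot(o['eef_rot']); 
    T=rot([180,0,yaw])
    d=M.T@(np.array([x,y,z])-o['eef_pos'])/1000
    rv=R.from_matrix(M.T@T).as_rotvec()
    print('shift',np.round(d,4),'rot',np.round(rv,4)); return d,rv
def st():
    o=env.observe()
    print('t',round(o['time'],2),'pos',np.round(o['eef_pos'],2),'rot',np.round(o['eef_rot'],2),'F',np.round(o['wrist_force'],1),'M',np.round(o['moment'],2),'g',round(o['grip_width'],1),'q',np.round(o['joint_pos'],1))
    return o
E
python3 -c "
from h import *
st();go(519,-165,120,-15)"
```

```text
t 0.9 pos [ 251.2  -599.47  186.4 ] rot [180.    -0.    22.73] F [-0.3 -0.3 -0.1] M [-0.03  0.01  0.04] g 86.8 q [61.6 19.1  2.3 84.  -0.8 77.  -3.4]
shift [ 0.4149 -0.2972  0.0664] rot [-0.     -0.      0.6586]
```

drive_tool(moves=[{"x": 0.2,"y": -0.15,"z": 0.03,"az": 0.33,"grip": 0.06},{"x": 0.2,"y": -0.15,"z": 0.03,"az": 0.33},{"x": 0.2,"y": -0.15,"z": 0.03,"az": 0.33},{"x": 0.2,"y": -0.15,"z": 0.03,"az": 0.33},{"x": 0.2,"y": -0.15,"z": 0.03,"az": 0.33},{"x": 0.415,"y": -0.297,"z": 0.066,"az": 0.659},{"x": 0.415,"y": -0.297,"z": 0.066,"az": 0.659},{"x": 0.415,"y": -0.297,"z": 0.066,"az": 0.659},{"x": 0.415,"y": -0.297,"z": 0.066,"az": 0.659},{"x": 0.415,"y": -0.297,"z": 0.066,"az": 0.659},{"x": 0.415,"y": -0.297,"z": 0.066,"az": 0.659},{"x": 0.415,"y": -0.297,"z": 0.066,"az": 0.659}])

```text
invalid input at $.moves[0]: expected keys x, y, z, ax, ay, az, grip
```

```bash
python3 -c "
from h import *
o=st();go(519,-165,5,-15)
p=env.snapshot('wrist');save('w1',p)"
```

```text
t 0.9 pos [ 251.2  -599.47  186.4 ] rot [180.    -0.    22.73] F [-0.3 -0.3 -0.1] M [-0.03  0.01  0.04] g 86.8 q [61.6 19.1  2.3 84.  -0.8 77.  -3.4]
shift [ 0.4149 -0.2972  0.1814] rot [-0.     -0.      0.6586]
```

View pics/w1.png

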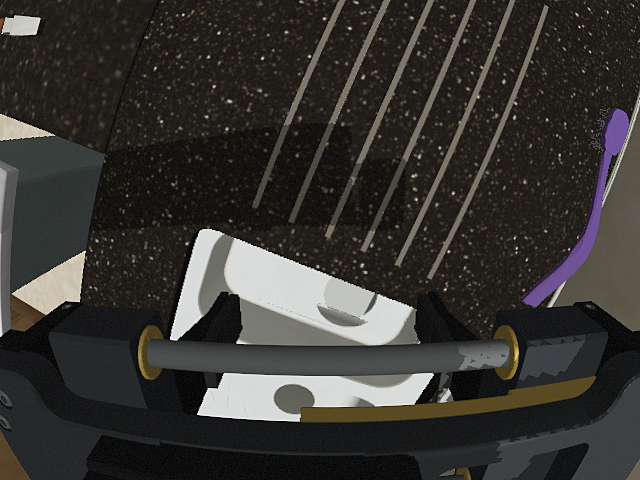

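All keys are required in each row.

drive_tool(moves=[{"x": 0.2,"y": -0.15,"z": 0.03,"ax": 0,"ay": 0,"az": 0.33,"grip": 0.06},{"x": 0.2,"y": -0.15,"z": 0.03,"ax": 0,"ay": 0,"az": 0.33,"grip": 0.06},{"x": 0.2,"y": -0.15,"z": 0.03,"ax": 0,"ay": 0,"az": 0.33,"grip": 0.06},{"x": 0.2,"y": -0.15,"z": 0.03,"ax": 0,"ay": 0,"az": 0.33,"grip": 0.06},{"x": 0.415,"y": -0.297,"z": 0.066,"ax": 0,"ay": 0,"az": 0.659,"grip": 0.06},{"x": 0.415,"y": -0.297,"z": 0.066,"ax": 0,"ay": 0,"az": 0.659,"grip": 0.06},{"x": 0.415,"y": -0.297,"z": 0.066,"ax": 0,"ay": 0,"az": 0.659,"grip": 0.06},{"x": 0.415,"y": -0.297,"z": 0.066,"ax": 0,"ay": 0,"az": 0.659,"grip": 0.06},{"x": 0.415,"y": -0.297,"z": 0.066,"ax": 0,"ay": 0,"az": 0.659,"grip": 0.06},{"x": 0.415,"y": -0.297,"z": 0.066,"ax": 0,"ay": 0,"az": 0.659,"grip": 0.06},{"x": 0.415,"y": -0.297,"z": 0.066,"ax": 0,"ay": 0,"az": 0.659,"grip": 0.06},{"x": 0.415,"y": -0.297,"z": 0.066,"ax": 0,"ay": 0,"az": 0.659,"grip": 0.06}])

```text
time: 2.15
eef_pos: [520.9, -160.3, 119.9]
eef_rot: [-179.9, 0.0, -14.6]
wrist_force: [0.0, -0.5, 0.0]
grip_width: 60.1
```

```bash
python3 -c "
from h import *
o=st();go(519,-165,5,-15)
p=env.snapshot('wrist');save('w2',p)"
```

```text
t 2.15 pos [ 520.94 -160.29  119.93] rot [-1.7989e+02  2.0000e-02 -1.4630e+01] F [ 0.  -0.5  0. ] M [0.04 0.01 0.03] g 60.1 q [ 25.7  10.5 -14.7 103.    2.8  66.9 -94.5]
shift [-0.0007  0.0053  0.1149] rot [-0.0019  0.0003  0.0064]
```

View pics/w2.png

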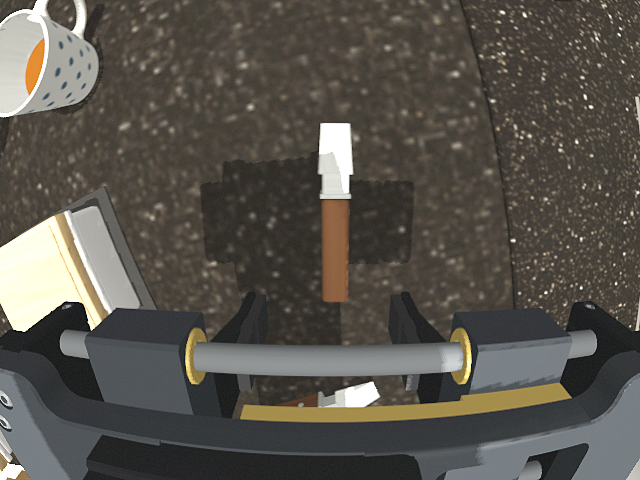

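```bash
cat >> h.py <<'E'
def wcloud(p,o):
    K=p['camera_matrix'];z=p['range_z'].astype(float);v,u=np.mgrid[0:480,0:640]
    a=(u-K[0,2])/K[0,0];b=(v-K[1,2])/K[1,1];r=np.hypot(a,b)+1e-9
    t=np.tan(r)/r
    c=np.stack([a*t*z,b*t*z,z],-1);T=p['tool_from_camera']
    q=c@T[:3,:3].T+T[:3,3]
    w=q@rot(o['eef_rot']).T+o['eef_pos']; w[z<=0]=np.nan
    return w
E
python3 - <<'E'
from h import *
o=st();p=env.snapshot('wrist');w=wcloud(p,o)
c=p['color'].astype(int)
m=(abs(w[...,0]-538)<90)&(abs(w[...,1]+170)<50)&(w[...,2]>7)&(w[...,2]<45)
q=w[m]
print(len(q),cv2.minAreaRect(q[:,:2].astype(np.float32)),np.median(q,0))
red=m&(c[...,0]-c[...,2]>30); q=w[red]; print(cv2.minAreaRect(q[:,:2].astype(np.float32)),np.median(q,0))
E
```

```text
t 2.2 pos [ 519.81 -163.21  120.13] rot [-1.7997e+02  2.0000e-02 -1.4810e+01] F [ 0.5 -0.3  0.4] M [ 0.02  0.04 -0.01] g 60.0 q [ 25.8  10.4 -14.5 103.    2.8  67.  -94.4]
4947 ((537.6467895507812, -169.03993225097656), (25.803592681884766, 148.76841735839844), 75.4786605834961) [ 544.12992535 -170.46184174   28.34792977]
((508.3473815917969, -161.7539520263672), (21.52210807800293, 88.37444305419922), 75.6061782836914) [ 511.76184796 -162.44569408   29.59815778]
```

drive_tool(moves=[{"x": 0,"y": 0,"z": 0.045,"ax": 0,"ay": 0,"az": 0,"grip": 0.06},{"x": 0,"y": 0,"z": 0.085,"ax": 0,"ay": 0,"az": 0,"grip": 0.06},{"x": 0,"y": 0,"z": 0.105,"ax": 0,"ay": 0,"az": 0,"grip": 0.06},{"x": 0,"y": 0,"z": 0.115,"ax": 0,"ay": 0,"az": 0,"grip": 0.06},{"x": 0,"y": 0,"z": 0.115,"ax": 0,"ay": 0,"az": 0,"grip": 0.06},{"x": 0,"y": 0,"z": 0.115,"ax": 0,"ay": 0,"az": 0,"grip": 0.06}])

```text
time: 2.85
eef_pos: [519.8, -166.1, 6.6]
eef_rot: [180.0, -0.1, -15.1]
wrist_force: [0.7, 0.1, 0.7]
grip_width: 59.9
```

```bash
python3 -c "
from h import *
o=st()"
```

```text
t 2.85 pos [ 519.82 -166.13    6.61] rot [ 1.7999e+02 -9.0000e-02 -1.5090e+01] F [0.7 0.1 0.7] M [ 0.15  0.02 -0.01] g 59.9 q [ 25.3  17.4 -14.  109.1   5.2  53.9 -96.3]
```

drive_tool(moves=[{"x": 0,"y": -0.0015,"z": 0.001,"ax": 0,"ay": 0,"az": 0,"grip": 0.03},{"x": 0,"y": -0.0015,"z": 0.001,"ax": 0,"ay": 0,"az": 0,"grip": 0.02},{"x": 0,"y": -0.0015,"z": 0.001,"ax": 0,"ay": 0,"az": 0,"grip": 0.015},{"x": 0,"y": -0.0015,"z": 0.001,"ax": 0,"ay": 0,"az": 0,"grip": 0.01},{"x": 0,"y": -0.0015,"z": 0.001,"ax": 0,"ay": 0,"az": 0,"grip": 0.01},{"x": 0,"y": -0.0015,"z": 0.001,"ax": 0,"ay": 0,"az": 0,"grip": 0.01},{"x": 0,"y": -0.0015,"z": 0.001,"ax": 0,"ay": 0,"az": 0,"grip": 0.01}], newtons=50)

```text
time: 3.55
eef_pos: [519.5, -163.7, 4.4]
eef_rot: [-180.0, 0.0, -15.0]
wrist_force: [0.9, -0.1, -0.1]
grip_width: 13.6
```

```bash
python3 -c "
from h import *
o=st();st()
p=env.snapshot('wrist');save('w3',p)
st()
# targets: left tool yaw 273.3-360, right 93.3
print('left pre');go(546-.057*150,173+150-.0,90,-86.7)
print('right pre');go(553.4+.057*140,43.2-140,90,93.3)
"
```

```text
t 3.55 pos [ 519.53 -163.74    4.36] rot [-180.      0.    -15.03] F [ 0.9 -0.1 -0.1] M [ 0.03 -0.   -0.02] g 13.6 q [ 25.1  17.6 -14.1 109.3   5.2  53.7 -96.5]
t 3.55 pos [ 519.53 -163.74    4.36] rot [-180.      0.    -15.03] F [ 0.9 -0.1 -0.1] M [ 0.03 -0.   -0.02] g 13.6 q [ 25.1  17.6 -14.1 109.3   5.2  53.7 -96.5]
t 3.6 pos [ 519.54 -163.71    4.33] rot [-180.      0.    -15.02] F [ 0.8 -0.2 -0.2] M [ 0.07 -0.   -0.07] g 12.3 q [ 25.1  17.6 -14.1 109.3   5.2  53.7 -96.5]
left pre
shift [-0.1089 -0.4747 -0.0857] rot [0.000e+00 1.000e-04 1.251e+00]
right pre
shift [ 0.0231 -0.0755 -0.0857] rot [-1.0000e-04  0.0000e+00 -1.8906e+00]
```

View pics/w3.png

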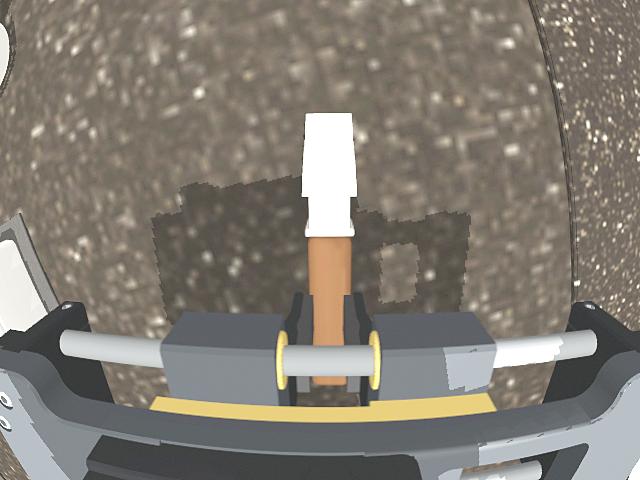

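drive_tool(moves=[{"x": 0,"y": 0,"z": 0,"ax": 0,"ay": 0,"az": 0,"grip": 0.005},{"x": 0,"y": 0,"z": 0,"ax": 0,"ay": 0,"az": 0,"grip": 0.005},{"x": 0,"y": 0,"z": 0,"ax": 0,"ay": 0,"az": 0,"grip": 0.005},{"x": 0,"y": 0,"z": 0,"ax": 0,"ay": 0,"az": 0,"grip": 0.005}])

```text
time: 4.0
eef_pos: [519.6, -163.7, 4.3]
eef_rot: [-180.0, 0.0, -15.0]
wrist_force: [-0.0, -0.4, 0.7]
grip_width: 5.0
```

```bash
python3 -c "
from h import *
o=st()
p=env.snapshot('wrist');save('w4',p)
st()
for n in ['top','scene']:
  p=env.snapshot(n);save(n+'4',p)
  im=p['color'][180:330,380:520] if n=='top' else p['color'][150:300,340:520]
  cv2.imwrite('pics/c4%s.png'%n,cv2.resize(im,None,fx=4,fy=4)[:,:,::-1])
"
```

```text
t 4.0 pos [ 519.56 -163.73    4.35] rot [-180.      0.    -15.03] F [-0.  -0.4  0.7] M [-0.01 -0.01 -0.02] g 5.0 q [ 25.1  17.6 -14.1 109.3   5.2  53.7 -96.5]
t 4.05 pos [ 519.55 -163.72    4.36] rot [-180.      0.    -15.03] F [ 0.3 -0.9 -1. ] M [ 0.08  0.08 -0.01] g 5.2 q [ 25.1  17.6 -14.1 109.3   5.2  53.7 -96.5]
```

View pics/w4.png

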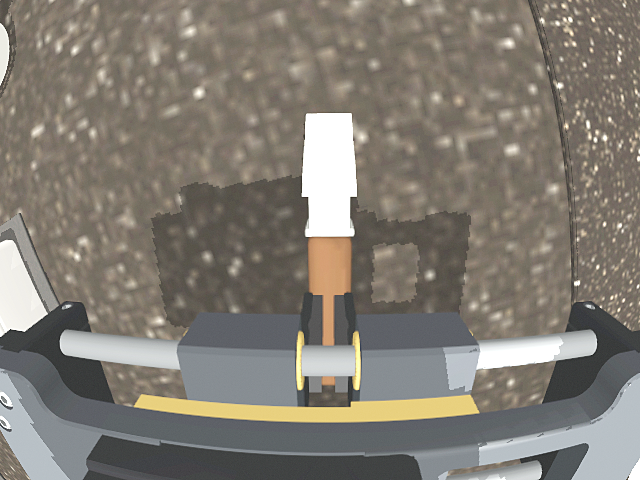

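View pics/c4scene.png

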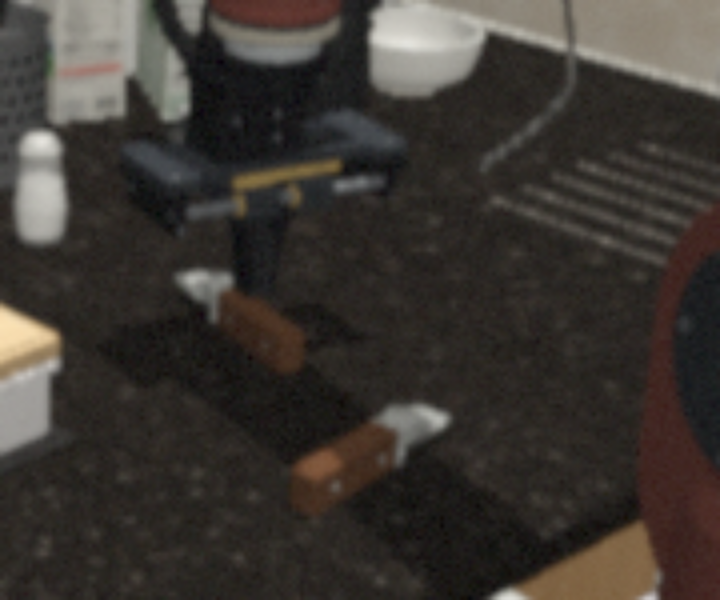

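Run:
```python
from h import *
o=st();p=env.snapshot('wrist')
print(env.grip_point_offset, [a for a in dir(env) if not a.startswith('_')])
o2=dict(o);w=wcloud(p,o2)
t=(w-o['eef_pos'])@rot(o['eef_rot'])
for u,v in [(312,300),(312,340),(312,385),(342,300),(342,385),(318,330),(330,250),(330,300),(330,340),(330,380),(328,150),(328,120),(200,150),(450,250)]:
    print((u,v),np.round(t[v,u],1),np.round(w[v,u],1))
a=t[(abs(t[...,0])<25)&(abs(t[...,1])<40)]
print(len(a),np.nanmax(a[:,2]))
h,e=np.histogram(a[:,2],bins=np.arange(-120,40,5));print(list(zip(e,h)))
p=env.snapshot('scene');w=cloud(p)
m=(abs(w[...,0]-520)<60)&(abs(w[...,1]+164)<50)&(w[...,2]>15)&(w[...,2]<150)
ys,xs=np.nonzero(m)
c=p['color'].astype(int)
dark=m&(c.max(-1)<60)
q=w[dark]; print('dark',len(q)); h,e=np.histogram(q[:,2],bins=np.arange(15,150,10));print(list(zip(e,h)))
for lo in range(15,75,10):
    k=q[(q[:,2]>=lo)&(q[:,2]<lo+10)]; 
    if len(k): print(lo,np.round(k.mean(0)),np.round(k.min(0)),np.round(k.max(0)))
```

```text
t 4.15 pos [ 519.56 -163.73    4.38] rot [-180.     -0.    -15.03] F [ 0.1 -0.4  0.6] M [0.07 0.09 0.01] g 5.3 q [ 25.1  17.6 -14.1 109.3   5.2  53.7 -96.5]
18.700000000000003 ['PlanningError', 'close_job', 'grip_point_offset', 'observe', 'silhouettes', 'snapshot']
(312, 300) [  9.2  -7.5 -44.3] [ 530.4 -158.9   48.7]
(312, 340) [  7.5  -6.3 -76.6] [ 528.4 -159.6   81. ]
(312, 385) [ -7.3  -6.3 -85.6] [ 514.2 -155.8   90. ]
(342, 300) [  8.3   6.2 -42.2] [ 525.9 -171.9   46.6]
(342, 385) [ -7.7   5.1 -85. ] [ 510.8 -166.6   89.4]
(318, 330) [  7.8  -4.2 -69.5] [ 528.2 -161.7   73.9]
(330, 250) [ 27.6   0.7 -26.6] [ 546.  -171.6   31. ]
(330, 300) [  0.5   0.8 -25.5] [ 519.8 -164.6   29.9]
(330, 340) [-23.1   0.8 -26.2] [ 497.1 -158.5   30.6]
(330, 380) [-50.8   0.9 -25.5] [ 470.3 -151.4   29.9]
(328, 150) [ 75.   -0.2 -15.6] [ 592.1 -183.    19.9]
(328, 120) [ 90.   -0.2 -11.7] [ 606.5 -186.9   16.1]
(200, 150) [ 76.6 -71.8   4.3] [ 6.122e+02 -1.142e+02  1.000e-01]
(450, 250) [17.9 72.   4.4] [ 518.1 -237.9   -0. ]
40766 7.119372186071277
[(np.int64(-120), np.int64(62)), (np.int64(-1
[... 1000 characters left out ...]
5), np.int64(19)), (np.int64(45), np.int64(34)), (np.int64(55), np.int64(30)), (np.int64(65), np.int64(42)), (np.int64(75), np.int64(40)), (np.int64(85), np.int64(49)), (np.int64(95), np.int64(21)), (np.int64(105), np.int64(31)), (np.int64(115), np.int64(74)), (np.int64(125), np.int64(78)), (np.int64(135), np.int64(13))]
15 [ 509. -150.   19.] [ 472. -163.   15.] [ 544. -139.   24.]
25 [ 490. -163.   29.] [ 490. -163.   29.] [ 490. -163.   29.]
35 [ 513. -160.   42.] [ 503. -173.   38.] [ 525. -148.   45.]
45 [ 514. -157.   50.] [ 504. -168.   46.] [ 531. -147.   55.]
55 [ 515. -158.   60.] [ 503. -172.   56.] [ 532. -149.   65.]
65 [ 513. -158.   70.] [ 502. -175.   65.] [ 531. -145.   75.]
```

drive_tool(moves=[{"x": 0,"y": 0,"z": -0.005,"ax": 0,"ay": 0,"az": 0,"grip": 0.05},{"x": 0,"y": 0,"z": -0.005,"ax": 0,"ay": 0,"az": 0,"grip": 0.05},{"x": 0,"y": 0,"z": -0.005,"ax": 0,"ay": 0,"az": 0,"grip": 0.05},{"x": 0,"y": 0,"z": -0.005,"ax": 0,"ay": 0,"az": 0,"grip": 0.05},{"x": 0,"y": 0,"z": -0.005,"ax": 0,"ay": 0,"az": 0,"grip": 0.05}])

```text
time: 4.75
eef_pos: [519.5, -163.7, 9.3]
eef_rot: [-180.0, 0.0, -15.0]
wrist_force: [-0.2, 1.2, 0.0]
grip_width: 36.8
```

Run:
```python
from h import *
o=st();p=env.snapshot('wrist');save('w5',p)
w=wcloud(p,o);t=(w-o['eef_pos'])@rot(o['eef_rot'])
m=(abs(t[...,0])<20)&(abs(t[...,1])<50)&(t[...,2]<-32)&(t[...,2]>-100)
a=t[m]; L=a[a[:,1]<0];Rr=a[a[:,1]>0]
for k in (L,Rr):
    print(np.round(k.min(0),1),np.round(k.max(0),1),np.round(np.sort(k[:,2])[-15:],1))
```

```text
t 4.75 pos [ 519.48 -163.7     9.27] rot [-1.800e+02  1.000e-02 -1.503e+01] F [-0.2  1.2  0. ] M [ 0.01  0.08 -0.  ] g 36.8 q [ 25.1  17.2 -14.2 109.1   5.1  54.3 -96.4]
[ -12.7  -32.  -100. ] [ 10.8 -18.4 -35.6] [-36.4 -36.3 -36.3 -36.3 -36.3 -36.3 -36.1 -36.1 -36.  -35.9 -35.8 -35.8
 -35.6 -35.6 -35.6]
[ -12.8   17.9 -100. ] [ 10.7  30.9 -35. ] [-36.6 -36.6 -36.6 -36.6 -36.5 -36.5 -36.3 -36.3 -36.3 -36.2 -36.2 -36.1
 -35.5 -35.5 -35. ]
```

View pics/w5.png

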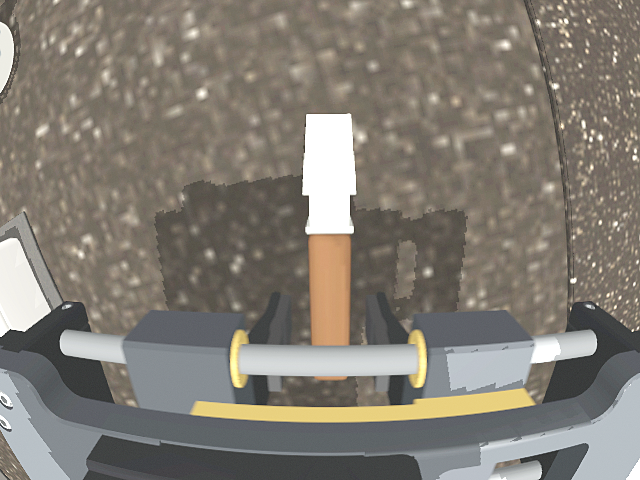

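drive_tool(moves=[{"x": 0,"y": 0.0005,"z": 0.015,"ax": 0,"ay": 0,"az": 0,"grip": 0.05},{"x": 0,"y": 0.0005,"z": 0.03,"ax": 0,"ay": 0,"az": 0,"grip": 0.05},{"x": 0,"y": 0.0005,"z": 0.036,"ax": 0,"ay": 0,"az": 0,"grip": 0.05},{"x": 0,"y": 0.0005,"z": 0.04,"ax": 0,"ay": 0,"az": 0,"grip": 0.05},{"x": 0,"y": 0.0005,"z": 0.04,"ax": 0,"ay": 0,"az": 0,"grip": 0.05},{"x": 0,"y": 0.0005,"z": 0.04,"ax": 0,"ay": 0,"az": 0,"grip": 0.05}])

```text
time: 5.4
eef_pos: [519.6, -164.2, -30.5]
eef_rot: [-180.0, -0.0, -15.0]
wrist_force: [0.6, -0.3, -0.5]
grip_width: 49.9
```

drive_tool(moves=[{"x": 0,"y": 0,"z": 0,"ax": 0,"ay": 0,"az": 0,"grip": 0.01},{"x": 0,"y": 0,"z": 0,"ax": 0,"ay": 0,"az": 0,"grip": 0.01},{"x": 0,"y": 0,"z": 0,"ax": 0,"ay": 0,"az": 0,"grip": 0.01},{"x": 0,"y": 0,"z": 0,"ax": 0,"ay": 0,"az": 0,"grip": 0.01},{"x": 0,"y": 0,"z": 0,"ax": 0,"ay": 0,"az": 0,"grip": 0.01},{"x": 0,"y": 0,"z": 0,"ax": 0,"ay": 0,"az": 0,"grip": 0.01}], newtons=50)

```text
time: 6.0
eef_pos: [519.5, -164.3, -30.5]
eef_rot: [180.0, -0.0, -15.0]
wrist_force: [-0.5, 0.1, 1.9]
grip_width: 21.8
```

Run:
```python
from h import *
o=st();p=env.snapshot('wrist');save('w6',p)
```

```text
t 6.0 pos [ 519.49 -164.3   -30.49] rot [ 1.800e+02 -1.000e-02 -1.503e+01] F [-0.5  0.1  1.9] M [0.04 0.14 0.06] g 21.8 q [ 24.8  20.3 -13.8 110.6   6.2  49.8 -97.2]
```

View pics/w6.png

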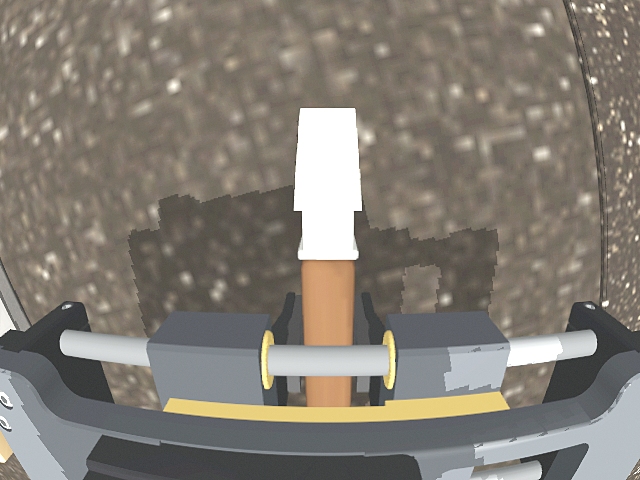

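drive_tool(moves=[{"x": 0,"y": 0,"z": -0.02,"ax": 0,"ay": 0,"az": 0,"grip": 0.01},{"x": 0,"y": 0,"z": -0.05,"ax": 0,"ay": 0,"az": 0,"grip": 0.01},{"x": 0,"y": 0,"z": -0.09,"ax": 0,"ay": 0,"az": 0,"grip": 0.01},{"x": 0,"y": 0,"z": -0.09,"ax": 0,"ay": 0,"az": 0,"grip": 0.01},{"x": 0,"y": 0,"z": -0.09,"ax": 0,"ay": 0,"az": 0,"grip": 0.01}])

```text
time: 6.55
eef_pos: [519.9, -164.4, 60.0]
eef_rot: [180.0, -0.1, -15.0]
wrist_force: [-0.7, 0.5, -1.6]
grip_width: 21.2
```

Run:
```python
from h import *
o=st();p=env.snapshot('wrist');save('w7',p)
w=wcloud(p,o);t=(w-o['eef_pos'])@rot(o['eef_rot'])
m=(abs(t[...,0]-55)<48)&(abs(t[...,1])<16)&(t[...,2]<10)&(t[...,2]>-65)
a=t[m];print(len(a),np.percentile(a,[0.2,99.8],axis=0))
for x in range(10,100,10):
    k=a[abs(a[:,0]-x)<2]; print(x,np.round([np.median(k[:,2]),k[:,1].min(),k[:,1].max()],1))
go(559.5,-62.8,65,93.3)
```

```text
t 6.55 pos [ 519.94 -164.4    60.01] rot [ 1.7999e+02 -1.0000e-01 -1.5030e+01] F [-0.7  0.5 -1.6] M [0.06 0.07 0.  ] g 21.2 q [ 25.6  13.7 -14.5 106.7   3.9  60.  -95.4]
12750 [[  7.23068323 -15.75069513 -63.76685028]
 [ 93.49768227  15.69954628 -38.10755227]]
10 [-59.5 -16.   16. ]
20 [-60.1 -11.5  10.6]
30 [-59.7 -11.4  10.8]
40 [-58.2 -10.6   9.3]
50 [-58.2 -10.3   9.1]
60 [-55.9 -13.1  11.9]
70 [-52.2 -12.4  11.6]
80 [-48.7 -12.2  11.1]
90 [-44.9 -11.6  10.8]
shift [ 0.0129 -0.1084 -0.0062] rot [-6.0000e-04  5.0000e-04 -1.8907e+00]
```

drive_tool(moves=[{"x": -0.03,"y": -0.03,"z": -0.006,"ax": 0,"ay": 0,"az": -0.5,"grip": 0.01},{"x": -0.03,"y": -0.03,"z": -0.006,"ax": 0,"ay": 0,"az": -0.5,"grip": 0.01},{"x": -0.03,"y": -0.03,"z": -0.006,"ax": 0,"ay": 0,"az": -0.5,"grip": 0.01},{"x": 0.013,"y": -0.108,"z": -0.006,"ax": 0,"ay": 0,"az": -1.89,"grip": 0.01},{"x": 0.013,"y": -0.108,"z": -0.006,"ax": 0,"ay": 0,"az": -1.89,"grip": 0.01},{"x": 0.013,"y": -0.108,"z": -0.006,"ax": 0,"ay": 0,"az": -1.89,"grip": 0.01},{"x": 0.013,"y": -0.108,"z": -0.006,"ax": 0,"ay": 0,"az": -1.89,"grip": 0.01},{"x": 0.013,"y": -0.108,"z": -0.006,"ax": 0,"ay": 0,"az": -1.89,"grip": 0.01},{"x": 0.013,"y": -0.108,"z": -0.006,"ax": 0,"ay": 0,"az": -1.89,"grip": 0.01},{"x": 0.013,"y": -0.108,"z": -0.006,"ax": 0,"ay": 0,"az": -1.89,"grip": 0.01},{"x": 0.013,"y": -0.108,"z": -0.006,"ax": 0,"ay": 0,"az": -1.89,"grip": 0.01},{"x": 0.013,"y": -0.108,"z": -0.006,"ax": 0,"ay": 0,"az": -1.89,"grip": 0.01}])

```text
time: 7.8
eef_pos: [558.7, -63.1, 63.5]
eef_rot: [-179.8, -0.0, 88.5]
wrist_force: [0.2, 0.6, -1.4]
grip_width: 21.7
```

Run:
```python
from h import *
o=st();go(559.5,-62.8,65,93.3)
```

```text
t 7.8 pos [558.72 -63.1   63.47] rot [-1.7983e+02 -4.0000e-02  8.8470e+01] F [ 0.2  0.6 -1.4] M [ 0.03 -0.08  0.01] g 21.7 q [ 28.9  17.7 -31.5 103.2  10.3  62.1  -7.8]
shift [ 0.0003  0.0008 -0.0015] rot [-0.003  -0.0009 -0.0843]
```

drive_tool(moves=[{"x": 0,"y": 0.001,"z": -0.001,"ax": 0,"ay": 0,"az": -0.084,"grip": 0.01},{"x": 0,"y": 0.001,"z": 0.02,"ax": 0,"ay": 0,"az": -0.084,"grip": 0.01},{"x": 0,"y": 0.001,"z": 0.035,"ax": 0,"ay": 0,"az": -0.084,"grip": 0.01},{"x": 0,"y": 0.001,"z": 0.045,"ax": 0,"ay": 0,"az": -0.084,"grip": 0.01},{"x": 0,"y": 0.001,"z": 0.045,"ax": 0,"ay": 0,"az": -0.084,"grip": 0.01},{"x": 0,"y": 0.001,"z": 0.045,"ax": 0,"ay": 0,"az": -0.084,"grip": 0.01}])

```text
time: 8.4
eef_pos: [560.8, -63.1, 20.1]
eef_rot: [-180.0, -0.0, 92.9]
wrist_force: [-0.0, -0.4, -1.0]
grip_width: 21.6
```

Run:
```python
from h import *
o=st();go(559.5,-62.8,18.3,93.3)
p=env.snapshot('wrist');save('w8',p)
w=wcloud(p,o)
# lid top points in wrist view + wedge rel
t=(w-o['eef_pos'])@rot(o['eef_rot'])
m=(abs(t[...,0]-55)<48)&(abs(t[...,1])<16)&(t[...,2]<10)&(t[...,2]>-65)
a=t[m]
for x in range(20,110,10):
    k=a[abs(a[:,0]-x)<2]
    if len(k): print(x,np.round([np.median(k[:,2]),k[:,1].min(),k[:,1].max()],1))
p=env.snapshot('top');wt=cloud(p);q=lidfit(wt);print(plane(q))
```

```text
t 8.4 pos [560.81 -63.1   20.14] rot [-1.7996e+02 -2.0000e-02  9.2920e+01] F [-0.  -0.4 -1. ] M [ 0.03 -0.09 -0.01] g 21.6 q [ 28.5  20.8 -31.4 105.1  12.7  57.5  -5.2]
shift [ 0.0004 -0.0013  0.0018] rot [-0.0007 -0.0004 -0.0066]
20 [-60.  -12.7   9.5]
30 [-60.  -12.4   9.6]
40 [-58.1 -13.7  10.4]
50 [-58.2 -11.5   8.1]
60 [-56.6 -14.6  10.7]
70 [-53.1 -13.9  10.5]
80 [-49.4 -13.6   9.8]
90 [-45.8 -13.    9.7]
(array([ 1.01278804e-03, -7.03589398e-04,  7.89584187e+01]), array([548.81883897, 107.78711199]), np.float64(1.8009125501727767), np.int64(3263))
```

View pics/w8.png

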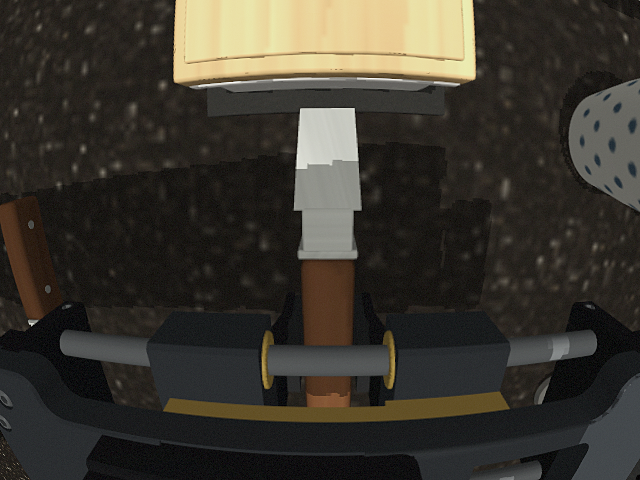

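Run:
```python
from h import *
for i in range(2):
    o=st();p=env.snapshot('wrist');w=wcloud(p,o)
    t=(w-o['eef_pos'])@rot(o['eef_rot'])
    m=(t[...,0]>100)&(t[...,0]<170)&(abs(t[...,1])<50)&(t[...,2]<-45)&(t[...,2]>-75)
    a=t[m]; A=np.c_[a[:,:2],np.ones(len(a))]; s=np.linalg.lstsq(A,a[:,2],rcond=None)[0]
    print(len(a),'lid plane',np.round(s,4),'at edge', np.median(a[a[:,0]<120][:,2]),'edge x',np.percentile(a[:,0],[0,.2,1]))
    m=(abs(t[...,0]-80)<13)&(abs(t[...,1])<8)&(t[...,2]<-30)&(t[...,2]>-60)
    a=t[m]; print('blade',np.polyfit(a[:,0]-93.7,a[:,2],1), 'tip x',np.percentile(t[(abs(t[...,1])<8)&(t[...,0]<101)&(t[...,2]<-35)][:,0],99.9))
    m=(abs(t[...,0]-30)<13)&(abs(t[...,1])<8)&(t[...,2]<-30)&(t[...,2]>-70);print('handle top',np.median(t[m][:,2]))
    m=(abs(t[...,0]-90)<30)&(abs(t[...,1]-60)<20);print('table',np.nanmedian(w[m][:,2]))
```

```text
t 8.5 pos [561.5  -63.26  20.99] rot [1.7995e+02 1.0000e-02 9.2920e+01] F [ 0.4  0.3 -1.3] M [-0.01 -0.12 -0.02] g 21.5 q [ 28.5  20.8 -31.4 105.1  12.7  57.5  -5.2]
20440 lid plane [-1.61700e-01  2.00000e-03 -3.79062e+01] at edge -56.34203130369647 edge x [107.85039098 108.19692752 108.3775816 ]
blade [  0.36117677 -44.50515372] tip x 95.59668503018608
handle top -59.59385282153178
table 0.27984784159571063
t 8.55 pos [561.57 -63.28  21.1 ] rot [1.7994e+02 1.0000e-02 9.2920e+01] F [ 0.6  0.7 -1.2] M [-0.01 -0.05 -0.03] g 21.6 q [ 28.5  20.8 -31.4 105.1  12.7  57.5  -5.2]
20363 lid plane [-1.60300e-01  2.30000e-03 -3.79904e+01] at edge -56.24348172724602 edge x [107.96163768 108.21062234 108.42190972]
blade [  0.36106917 -44.48982981] tip x 95.59293503748715
handle top -59.622324555729186
table 0.295756785224933
```

drive_tool(moves=[{"x": 0,"y": 0,"z": 0.0032,"ax": 0,"ay": 0,"az": -0.006,"grip": 0.01},{"x": 0.003,"y": 0,"z": 0.0032,"ax": 0,"ay": 0,"az": -0.006,"grip": 0.01},{"x": 0.006,"y": 0,"z": 0.0032,"ax": 0,"ay": 0,"az": -0.006,"grip": 0.01},{"x": 0.009,"y": 0,"z": 0.0032,"ax": 0,"ay": 0,"az": -0.006,"grip": 0.01},{"x": 0.011,"y": 0,"z": 0.0032,"ax": 0,"ay": 0,"az": -0.006,"grip": 0.01},{"x": 0.012,"y": 0,"z": 0.0032,"ax": 0,"ay": 0,"az": -0.006,"grip": 0.01},{"x": 0.012,"y": 0,"z": 0.0032,"ax": 0,"ay": 0,"az": -0.006,"grip": 0.01},{"x": 0.012,"y": 0,"z": 0.0032,"ax": 0,"ay": 0,"az": -0.006,"grip": 0.01}])

```text
time: 9.4
eef_pos: [560.4, -51.4, 17.2]
eef_rot: [-180.0, 0.0, 93.3]
wrist_force: [0.2, 0.2, -0.8]
grip_width: 21.3
```

```bash
cat >> h.py <<'E'
def wm(name=None):
    o=st();p=env.snapshot('wrist')
    if name: save(name,p)
    w=wcloud(p,o);t=(w-o['eef_pos'])@rot(o['eef_rot'])
    m=(abs(t[...,0]-80)<9)&(abs(t[...,1])<8)&(t[...,2]<-30)&(t[...,2]>-60)
    a=t[m]
    if len(a)>50:
        k=np.polyfit(a[:,0]-93.7,a[:,2],1); print('blade',np.round(k,3),'underside z',round(o['eef_pos'][2]-k[1]-1.5,2))
    lid=(t[...,2]<-52)&(t[...,0]>80)&(t[...,0]<170)&(abs(t[...,1])<55)&(w[...,2]>74)
    c=p['color'].astype(int); lid&=(c[...,0]-c[...,2]>40)
    a=t[lid]; x0=np.percentile(a[:,0],.3); print('lid edge x',round(x0,1))
    k=a[(a[:,0]>x0+8)]; A=np.c_[k[:,0]-x0-10,k[:,1],np.ones(len(k))]; s=np.linalg.lstsq(A,k[:,2],rcond=None)[0]
    print('lid plane',np.round(s,4),'world z near edge',round(o['eef_pos'][2]-s[2],2),'slope m',round(s[0],4))
    tb=(abs(t[...,0]-90)<40)&(abs(abs(t[...,1])-95)<20)&(w[...,2]<8);print('table',np.round(np.nanmedian(w[tb][:,2]),2))
def tm():
    qs=[lidfit(cloud(env.snapshot('top'))) for i in range(2)]
    q=np.vstack(qs)-np.array([549.7,108.1,0])
    c,s=np.cos(np.radians(3.3)),np.sin(np.radians(3.3))
    q=np.c_[q[:,0]*c+q[:,1]*s,-q[:,0]*s+q[:,1]*c,q[:,2]]
    q=q[(abs(q[:,0])<56)&(abs(q[:,1])<61)]
    A=np.c_[q[:,:2],np.ones(len(q))];k=abs(q[:,2]-np.median(q[:,2]))<12
    s=np.linalg.lstsq(A[k],q[k,2],rcond=None)[0]
    print('TOP lid L',round(s[2]+65*s[1],2),'R',round(s[2]-65*s[1],2),'n',k.sum())
E
python3 - <<'E'
from h import *
wm('w9');tm();tm()
E
```

```text
t 9.4 pos [560.37 -51.42  17.16] rot [-180.      0.     93.26] F [ 0.2  0.2 -0.8] M [-0.04 -0.08 -0.02] g 21.3 q [ 27.6  20.9 -31.7 105.5  12.9  57.1  -6.3]
blade [  0.362 -44.47 ] underside z 60.13
lid edge x 96.8
lid plane [ 3.20000e-03  4.30000e-03 -6.26462e+01] world z near edge 79.81 slope m 0.0032
table -0.21
TOP lid L 79.01 R 79.33 n 5964
TOP lid L 79.11 R 79.34 n 5949
```

View pics/w9.png

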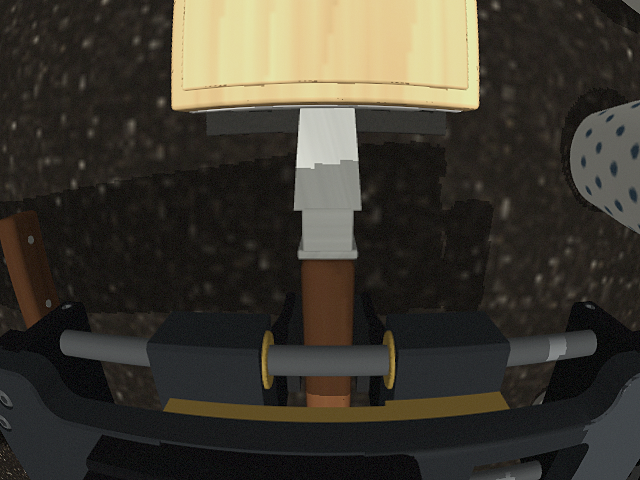

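drive_tool(moves=[{"x": 0.001,"y": 0,"z": -0.0004,"ax": 0,"ay": 0,"az": 0,"grip": 0.01},{"x": 0.002,"y": 0,"z": -0.0004,"ax": 0,"ay": 0,"az": 0,"grip": 0.01},{"x": 0.003,"y": 0,"z": -0.0004,"ax": 0,"ay": 0,"az": 0,"grip": 0.01},{"x": 0.004,"y": 0,"z": -0.0004,"ax": 0,"ay": 0,"az": 0,"grip": 0.01},{"x": 0.005,"y": 0,"z": -0.0004,"ax": 0,"ay": 0,"az": 0,"grip": 0.01},{"x": 0.006,"y": 0,"z": -0.0004,"ax": 0,"ay": 0,"az": 0,"grip": 0.01}])

```text
time: 10.25
eef_pos: [560.0, -45.2, 17.6]
eef_rot: [-180.0, -0.0, 93.3]
wrist_force: [-0.1, -0.6, -2.1]
grip_width: 21.7
```

Run:
```python
from h import *
wm();tm()
```

```text
t 10.25 pos [560.02 -45.23  17.57] rot [-180.     -0.     93.27] F [-0.1 -0.6 -2.1] M [-0.07 -0.12 -0.04] g 21.7 q [ 27.1  20.8 -31.9 105.6  12.9  57.2  -6.9]
blade [  0.365 -44.397] underside z 60.46
lid edge x 90.7
lid plane [ 2.70000e-03  4.50000e-03 -6.22525e+01] world z near edge 79.82 slope m 0.0027
table -0.19
TOP lid L 78.99 R 79.32 n 5954
```

drive_tool(moves=[{"x": 0.001,"y": 0,"z": 0,"ax": 0,"ay": 0,"az": 0,"grip": 0.01},{"x": 0.002,"y": 0,"z": 0,"ax": 0,"ay": 0,"az": 0,"grip": 0.01},{"x": 0.003,"y": 0,"z": 0,"ax": 0,"ay": 0,"az": 0,"grip": 0.01},{"x": 0.004,"y": 0,"z": 0,"ax": 0,"ay": 0,"az": 0,"grip": 0.01},{"x": 0.005,"y": 0,"z": 0,"ax": 0,"ay": 0,"az": 0,"grip": 0.01},{"x": 0.006,"y": 0,"z": 0,"ax": 0,"ay": 0,"az": 0,"grip": 0.01}])

```text
time: 11.0
eef_pos: [559.8, -44.2, 17.7]
eef_rot: [-180.0, 0.3, 93.1]
wrist_force: [-0.1, -16.2, 0.6]
grip_width: 21.5
```

Run:
```python
from h import *
wm();tm()
```

```text
t 11.0 pos [559.83 -44.19  17.73] rot [-179.99    0.28   93.07] F [ -0.1 -16.2   0.6] M [-3.31 -0.15  0.12] g 21.5 q [ 26.8  20.7 -31.8 105.7  13.2  57.2  -7.5]
blade [  0.365 -44.522] underside z 60.76
lid edge x 89.4
lid plane [-1.90000e-03  4.60000e-03 -6.26032e+01] world z near edge 80.34 slope m -0.0019
table -0.22
TOP lid L 79.16 R 79.37 n 5954
```

drive_tool(moves=[{"x": 0.001,"y": 0,"z": 0,"ax": 0,"ay": 0,"az": 0,"grip": 0.01},{"x": 0.002,"y": 0,"z": 0,"ax": 0,"ay": 0,"az": 0,"grip": 0.01},{"x": 0.002,"y": 0,"z": 0,"ax": 0,"ay": 0,"az": 0,"grip": 0.01}])

```text
time: 11.45
eef_pos: [559.8, -42.4, 17.8]
eef_rot: [180.0, 0.3, 93.1]
wrist_force: [0.8, -14.9, 0.5]
grip_width: 21.5
```

Run:
```python
from h import *
wm('w10');tm()
p=env.snapshot('scene');save('s10',p)
cv2.imwrite('pics/s10c.png',cv2.resize(p['color'][180:300,260:420],None,fx=4.5,fy=4.5,interpolation=cv2.INTER_CUBIC)[:,:,::-1])
```

```text
t 11.45 pos [559.83 -42.38  17.81] rot [179.99   0.29  93.05] F [  0.8 -14.9   0.5] M [-3.12 -0.2   0.04] g 21.5 q [ 26.6  20.7 -31.9 105.7  13.2  57.2  -7.8]
blade [  0.108 -48.887] underside z 65.2
lid edge x 87.6
lid plane [ 3.30000e-03  5.00000e-03 -6.31737e+01] world z near edge 80.98 slope m 0.0033
table -0.2
TOP lid L 79.15 R 79.95 n 5952
```

View pics/w10.png

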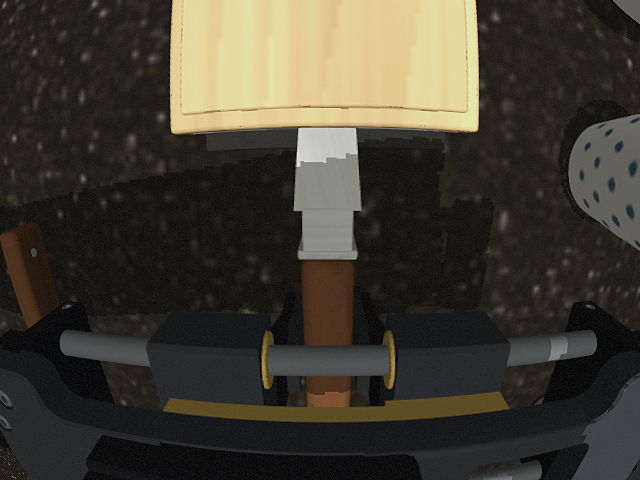

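View pics/s10c.png

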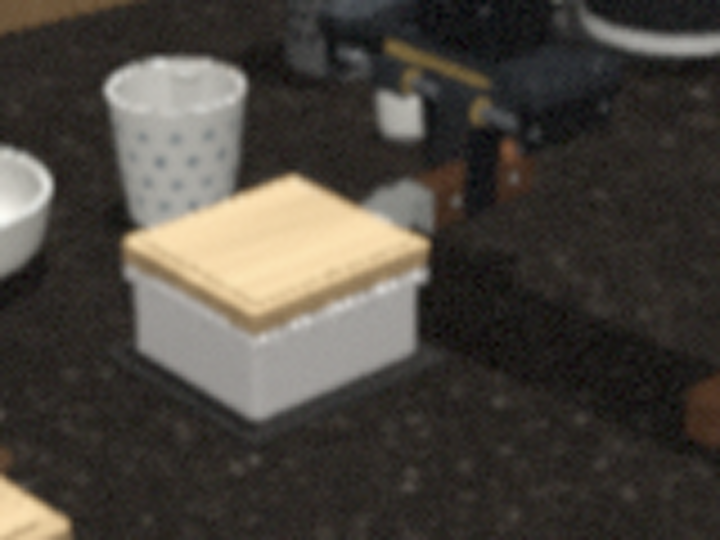

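drive_tool(moves=[{"x": 0.001,"y": 0,"z": 0,"ax": 0,"ay": 0,"az": 0,"grip": 0.01},{"x": 0.002,"y": 0,"z": 0,"ax": 0,"ay": 0,"az": 0,"grip": 0.01},{"x": 0.003,"y": 0,"z": 0,"ax": 0,"ay": 0,"az": 0,"grip": 0.01},{"x": 0.004,"y": 0,"z": 0,"ax": 0,"ay": 0,"az": 0,"grip": 0.01},{"x": 0.005,"y": 0,"z": 0,"ax": 0,"ay": 0,"az": 0,"grip": 0.01},{"x": 0.006,"y": 0,"z": 0,"ax": 0,"ay": 0,"az": 0,"grip": 0.01}])

```text
time: 12.25
eef_pos: [559.6, -36.5, 17.8]
eef_rot: [180.0, 0.3, 93.0]
wrist_force: [1.6, -15.0, -0.6]
grip_width: 21.3
```

Run:
```python
from h import *
wm();tm()
```

```text
t 12.25 pos [559.58 -36.47  17.79] rot [179.99   0.29  93.04] F [  1.6 -15.   -0.6] M [-3.12 -0.33  0.  ] g 21.3 q [ 26.1  20.7 -32.  105.8  13.2  57.1  -8.4]
blade [  0.346 -44.888] underside z 61.18
lid edge x 82.1
lid plane [ 1.9700e-02  5.3000e-03 -6.5162e+01] world z near edge 82.95 slope m 0.0197
table -0.18
TOP lid L 79.17 R 82.26 n 5961
```

drive_tool(moves=[{"x": -0.004,"y": 0,"z": 0,"ax": 0,"ay": 0,"az": 0,"grip": 0.01},{"x": -0.008,"y": 0,"z": 0,"ax": 0,"ay": 0,"az": 0,"grip": 0.01},{"x": -0.015,"y": 0,"z": 0,"ax": 0,"ay": 0,"az": 0,"grip": 0.01},{"x": -0.025,"y": 0,"z": 0,"ax": 0,"ay": 0,"az": 0,"grip": 0.01},{"x": -0.04,"y": 0,"z": 0,"ax": 0,"ay": 0,"az": 0,"grip": 0.01},{"x": -0.05,"y": 0,"z": -0.01,"ax": 0,"ay": 0,"az": 0,"grip": 0.01},{"x": -0.05,"y": 0,"z": -0.05,"ax": 0,"ay": 0,"az": 0,"grip": 0.01},{"x": -0.05,"y": 0,"z": -0.07,"ax": 0,"ay": 0,"az": 0,"grip": 0.01},{"x": -0.05,"y": 0,"z": -0.07,"ax": 0,"ay": 0,"az": 0,"grip": 0.01}])

```text
time: 13.3
eef_pos: [564.5, -82.3, 91.6]
eef_rot: [179.7, 0.1, 93.2]
wrist_force: [-0.6, 0.5, -2.0]
grip_width: 21.4
```

Run:
```python
from h import *
tm();wm()
print('mid');go(548,100,95,183); print('left pre'); go(546-.0576*109,173+109,66,-86.7)
```

```text
TOP lid L 79.17 R 82.26 n 5966
t 13.4 pos [562.25 -82.11  88.06] rot [1.7995e+02 3.0000e-02 9.3220e+01] F [ 0.1  0.1 -1.5] M [-0.02 -0.06  0.05] g 22.0 q [ 31.2  16.8 -32.  101.2   9.8  64.8  -0.7]
blade [  0.359 -44.509] underside z 131.06Traceback (most recent call last):
  File "<stdin>", line 2, in <module>
  File "h.py", line 51, in wm
    a=t[lid]; x0=np.percentile(a[:,0],.3); print('lid edge x',round(x0,1))
                 ~~~~~~~~~~~~~^^^^^^^^^^^
    return _quantile_unchecked(
        a, q, axis, out, overwrite_input, method, keepdims, weights)
    return _ureduce(a,
                    func=_quantile_ureduce_func,
    ...<5 lines>...
                    overwrite_input=overwrite_input,
                    method=method)
    r = func(a, **kwargs)
    result = _quantile(arr,
                       quantiles=q,
    ...<2 lines>...
                       out=out,
                       weights=wgt)
    slices_having_nans = np.isnan(arr[-1, ...])
                                  ~~~^^^^^^^^^
IndexError: index -1 is out of bounds for axis 0 with size 0
```

drive_tool(moves=[{"x": 0.1,"y": 0,"z": -0.005,"ax": 0,"ay": 0,"az": -0.8,"grip": 0.01},{"x": 0.1,"y": 0,"z": -0.005,"ax": 0,"ay": 0,"az": -0.8,"grip": 0.01},{"x": 0.1,"y": 0,"z": -0.005,"ax": 0,"ay": 0,"az": -0.8,"grip": 0.01},{"x": 0.1,"y": 0,"z": -0.005,"ax": 0,"ay": 0,"az": -0.8,"grip": 0.01},{"x": 0.1,"y": 0,"z": -0.005,"ax": 0,"ay": 0,"az": -0.8,"grip": 0.01},{"x": 0.25,"y": -0.006,"z": -0.005,"ax": 0,"ay": 0,"az": -1.65,"grip": 0.01},{"x": 0.25,"y": -0.006,"z": -0.005,"ax": 0,"ay": 0,"az": -1.65,"grip": 0.01},{"x": 0.25,"y": -0.006,"z": -0.005,"ax": 0,"ay": 0,"az": -1.65,"grip": 0.01},{"x": 0.25,"y": -0.006,"z": -0.005,"ax": 0,"ay": 0,"az": -1.65,"grip": 0.01},{"x": 0.25,"y": -0.006,"z": -0.005,"ax": 0,"ay": 0,"az": -1.65,"grip": 0.01},{"x": 0.25,"y": -0.006,"z": -0.005,"ax": 0,"ay": 0,"az": -1.65,"grip": 0.01},{"x": 0.25,"y": -0.006,"z": -0.005,"ax": 0,"ay": 0,"az": -1.65,"grip": 0.01}])

```text
time: 14.65
eef_pos: [541.1, 167.6, 91.3]
eef_rot: [180.0, -0.1, -172.0]
wrist_force: [-0.1, 1.0, -1.1]
grip_width: 21.7
```

Run:
```python
from h import *
st(); go(546-.0576*112,173+112,66,-86.7)
```

```text
t 14.65 pos [541.1  167.62  91.29] rot [ 1.7998e+02 -1.3000e-01 -1.7205e+02] F [-0.1  1.  -1.1] M [ 0.09 -0.11  0.01] g 21.7 q [ 22.7  22.  -53.7 100.3  19.   67.5  61.5]
shift [-0.0148  0.1165  0.0253] rot [ 0.002  -0.0015 -1.4896]
```

drive_tool(moves=[{"x": -0.006,"y": 0.045,"z": 0,"ax": 0,"ay": 0,"az": -0.3,"grip": 0.01},{"x": -0.012,"y": 0.09,"z": 0,"ax": 0,"ay": 0,"az": -0.6,"grip": 0.01},{"x": -0.015,"y": 0.116,"z": 0,"ax": 0,"ay": 0,"az": -1.49,"grip": 0.01},{"x": -0.015,"y": 0.116,"z": 0,"ax": 0,"ay": 0,"az": -1.49,"grip": 0.01},{"x": -0.015,"y": 0.116,"z": 0,"ax": 0,"ay": 0,"az": -1.49,"grip": 0.01},{"x": -0.015,"y": 0.116,"z": 0,"ax": 0,"ay": 0,"az": -1.49,"grip": 0.01},{"x": -0.015,"y": 0.116,"z": 0,"ax": 0,"ay": 0,"az": -1.49,"grip": 0.01},{"x": -0.015,"y": 0.116,"z": 0,"ax": 0,"ay": 0,"az": -1.49,"grip": 0.01},{"x": -0.015,"y": 0.116,"z": 0,"ax": 0,"ay": 0,"az": -1.49,"grip": 0.01},{"x": -0.015,"y": 0.116,"z": 0,"ax": 0,"ay": 0,"az": -1.49,"grip": 0.01},{"x": -0.015,"y": 0.116,"z": 0,"ax": 0,"ay": 0,"az": -1.49,"grip": 0.01},{"x": -0.015,"y": 0.116,"z": 0,"ax": 0,"ay": 0,"az": -1.49,"grip": 0.01}])

```text
time: 15.85
eef_pos: [540.7, 284.7, 91.9]
eef_rot: [179.9, -0.0, -87.2]
wrist_force: [1.3, 0.6, -2.1]
grip_width: 21.5
```

Run:
```python
from h import *
st(); go(546-.0576*112,173+112,66,-86.7)
```

```text
t 15.85 pos [540.71 284.65  91.94] rot [179.93  -0.   -87.22] F [ 1.3  0.6 -2.1] M [0.11 0.05 0.03] g 21.5 q [ 18.2  35.9 -69.3  93.7  34.5  75.  125.9]
shift [-0.0004  0.0011  0.0259] rot [ 0.0012 -0.     -0.0091]
```

drive_tool(moves=[{"x": 0,"y": 0.001,"z": 0.03,"ax": 0,"ay": 0,"az": -0.009,"grip": 0.01},{"x": 0,"y": 0.001,"z": 0.06,"ax": 0,"ay": 0,"az": -0.009,"grip": 0.01},{"x": 0,"y": 0.001,"z": 0.072,"ax": 0,"ay": 0,"az": -0.009,"grip": 0.01},{"x": 0,"y": 0.001,"z": 0.072,"ax": 0,"ay": 0,"az": -0.009,"grip": 0.01},{"x": 0,"y": 0.001,"z": 0.072,"ax": 0,"ay": 0,"az": -0.009,"grip": 0.01}])

```text
time: 16.35
eef_pos: [540.3, 285.5, 21.6]
eef_rot: [-180.0, 0.0, -86.4]
wrist_force: [-0.4, -0.2, -0.3]
grip_width: 21.9
```

Run:
```python
from h import *
wm('w11');wm();tm(); go(546-.0576*112,173+112,18,-86.7)
```

```text
t 16.35 pos [540.25 285.46  21.58] rot [-1.7997e+02  4.0000e-02 -8.6400e+01] F [-0.4 -0.2 -0.3] M [ 0.16 -0.05  0.02] g 21.9 q [ 16.1  39.7 -65.9  97.5  38.6  68.9 123.9]
blade [  0.358 -44.014] underside z 64.1
lid edge x 110.3
lid plane [-2.06000e-02 -5.70000e-03 -5.83738e+01] world z near edge 79.96 slope m -0.0206
table -0.2
t 16.4 pos [540.58 285.66  22.01] rot [-1.7992e+02  6.0000e-02 -8.6380e+01] F [-0.5 -0.6 -1.3] M [ 0.17 -0.05  0.02] g 21.6 q [ 16.2  39.7 -65.9  97.4  38.6  68.9 124. ]
blade [  0.356 -44.053] underside z 64.56
lid edge x 110.4
lid plane [-1.65000e-02 -6.90000e-03 -5.80039e+01] world z near edge 80.02 slope m -0.0165
table -0.21
TOP lid L 79.36 R 82.12 n 5219
shift [0.0003 0.0011 0.0038] rot [-0.0016  0.0006  0.0061]
```

View pics/w11.png

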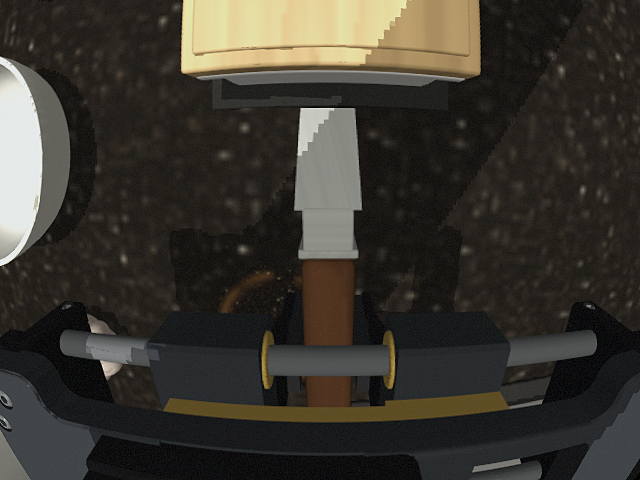

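drive_tool(moves=[{"x": 0,"y": 0.001,"z": 0.0037,"ax": 0,"ay": 0,"az": 0.006,"grip": 0.01},{"x": 0.004,"y": 0.001,"z": 0.0037,"ax": 0,"ay": 0,"az": 0.006,"grip": 0.01},{"x": 0.008,"y": 0.001,"z": 0.0037,"ax": 0,"ay": 0,"az": 0.006,"grip": 0.01},{"x": 0.011,"y": 0.001,"z": 0.0037,"ax": 0,"ay": 0,"az": 0.006,"grip": 0.01},{"x": 0.014,"y": 0.001,"z": 0.0037,"ax": 0,"ay": 0,"az": 0.006,"grip": 0.01},{"x": 0.015,"y": 0.001,"z": 0.0037,"ax": 0,"ay": 0,"az": 0.006,"grip": 0.01},{"x": 0.015,"y": 0.001,"z": 0.0037,"ax": 0,"ay": 0,"az": 0.006,"grip": 0.01}])

```text
time: 17.25
eef_pos: [540.0, 269.6, 16.9]
eef_rot: [-180.0, -0.0, -86.7]
wrist_force: [0.0, 0.7, -2.3]
grip_width: 21.6
```

Run:
```python
from h import *
wm();wm()
```

```text
t 17.25 pos [540.04 269.58  16.89] rot [-180.     -0.    -86.68] F [ 0.   0.7 -2.3] M [ 0.21 -0.05 -0.02] g 21.6 q [ 18.   39.3 -66.   98.7  38.6  68.2 124.7]
blade [  0.362 -44.005] underside z 59.4
lid edge x 94.7
lid plane [-2.41000e-02 -1.90000e-03 -6.30343e+01] world z near edge 79.93 slope m -0.0241
table -0.19
t 17.3 pos [539.97 269.82  16.92] rot [-1.800e+02  1.000e-02 -8.667e+01] F [ 0.2 -0.  -1.4] M [ 0.16 -0.07  0.01] g 21.6 q [ 18.   39.3 -66.   98.7  38.6  68.2 124.7]
blade [  0.361 -43.989] underside z 59.41
lid edge x 95.0
lid plane [-2.19000e-02 -2.00000e-03 -6.30661e+01] world z near edge 79.99 slope m -0.0219
table -0.19
```

drive_tool(moves=[{"x": 0,"y": 0,"z": -0.0011,"ax": 0,"ay": 0,"az": 0,"grip": 0.01},{"x": 0.001,"y": 0,"z": -0.0011,"ax": 0,"ay": 0,"az": 0,"grip": 0.01},{"x": 0.002,"y": 0,"z": -0.0011,"ax": 0,"ay": 0,"az": 0,"grip": 0.01},{"x": 0.003,"y": 0,"z": -0.0011,"ax": 0,"ay": 0,"az": 0,"grip": 0.01},{"x": 0.004,"y": 0,"z": -0.0011,"ax": 0,"ay": 0,"az": 0,"grip": 0.01},{"x": 0.005,"y": 0,"z": -0.0011,"ax": 0,"ay": 0,"az": 0,"grip": 0.01}])

```text
time: 17.95
eef_pos: [540.2, 264.8, 18.0]
eef_rot: [180.0, 0.0, -86.7]
wrist_force: [0.3, 0.7, -1.7]
grip_width: 21.7
```

Run:
```python
from h import *
wm();tm()
```

```text
t 17.95 pos [540.22 264.85  17.95] rot [ 1.800e+02  1.000e-02 -8.665e+01] F [ 0.3  0.7 -1.7] M [ 0.44 -0.    0.  ] g 21.7 q [ 18.7  39.1 -66.2  98.9  38.4  68.2 125.2]
blade [  0.364 -43.825] underside z 60.28
lid edge x 90.1
lid plane [-2.25000e-02 -1.80000e-03 -6.20415e+01] world z near edge 79.99 slope m -0.0225
table -0.21
TOP lid L 79.49 R 82.19 n 4695
```

drive_tool(moves=[{"x": 0.001,"y": 0,"z": 0,"ax": 0,"ay": 0,"az": 0,"grip": 0.01},{"x": 0.002,"y": 0,"z": 0,"ax": 0,"ay": 0,"az": 0,"grip": 0.01},{"x": 0.003,"y": 0,"z": 0,"ax": 0,"ay": 0,"az": 0,"grip": 0.01},{"x": 0.004,"y": 0,"z": 0,"ax": 0,"ay": 0,"az": 0,"grip": 0.01},{"x": 0.005,"y": 0,"z": 0,"ax": 0,"ay": 0,"az": 0,"grip": 0.01},{"x": 0.006,"y": 0,"z": 0,"ax": 0,"ay": 0,"az": 0,"grip": 0.01},{"x": 0.007,"y": 0,"z": 0,"ax": 0,"ay": 0,"az": 0,"grip": 0.01},{"x": 0.008,"y": 0,"z": 0,"ax": 0,"ay": 0,"az": 0,"grip": 0.01},{"x": 0.009,"y": 0,"z": 0,"ax": 0,"ay": 0,"az": 0,"grip": 0.01}])

```text
time: 19.0
eef_pos: [539.9, 260.0, 18.7]
eef_rot: [-180.0, 0.3, -86.5]
wrist_force: [-0.7, 12.3, -4.6]
grip_width: 21.3
```

Run:
```python
from h import *
wm();tm()
```

```text
t 19.0 pos [539.94 260.03  18.69] rot [-179.96    0.35  -86.49] F [-0.7 12.3 -4.6] M [ 3.18  0.12 -0.01] g 21.3 q [ 19.7  38.9 -66.6  99.4  38.2  67.8 125.9]
blade [ -0.264 -54.525] underside z 71.71
lid edge x 85.2
lid plane [-1.88000e-02 -2.10000e-03 -6.30955e+01] world z near edge 81.78 slope m -0.0188
table -0.18
TOP lid L 80.9 R 82.16 n 4517
```

drive_tool(moves=[{"x": 0.001,"y": 0,"z": 0,"ax": 0,"ay": 0,"az": 0,"grip": 0.01},{"x": 0.002,"y": 0,"z": 0,"ax": 0,"ay": 0,"az": 0,"grip": 0.01},{"x": 0.003,"y": 0,"z": 0,"ax": 0,"ay": 0,"az": 0,"grip": 0.01},{"x": 0.004,"y": 0,"z": 0,"ax": 0,"ay": 0,"az": 0,"grip": 0.01},{"x": 0.005,"y": 0,"z": 0,"ax": 0,"ay": 0,"az": 0,"grip": 0.01},{"x": 0.006,"y": 0,"z": 0,"ax": 0,"ay": 0,"az": 0,"grip": 0.01},{"x": 0.007,"y": 0,"z": 0,"ax": 0,"ay": 0,"az": 0,"grip": 0.01},{"x": 0.008,"y": 0,"z": 0,"ax": 0,"ay": 0,"az": 0,"grip": 0.01}])

```text
time: 19.95
eef_pos: [540.4, 251.7, 18.6]
eef_rot: [-180.0, 0.3, -86.5]
wrist_force: [-1.2, 11.8, -4.7]
grip_width: 21.8
```

Run:
```python
from h import *
wm();tm()
```

```text
t 19.95 pos [540.42 251.69  18.56] rot [-179.97    0.31  -86.5 ] F [-1.2 11.8 -4.7] M [ 2.92  0.15 -0.01] g 21.8 q [ 20.7  38.6 -66.7  99.8  38.1  67.6 126.6]
blade [  0.389 -43.011] underside z 60.07
lid edge x 80.1
lid plane [ 5.10000e-03 -1.90000e-03 -6.59867e+01] world z near edge 84.54 slope m 0.0051
table -0.18
TOP lid L 83.76 R 82.39 n 4268
```

drive_tool(moves=[{"x": 0.001,"y": 0,"z": 0,"ax": 0,"ay": 0,"az": 0,"grip": 0.01},{"x": 0.002,"y": 0,"z": 0,"ax": 0,"ay": 0,"az": 0,"grip": 0.01},{"x": 0.003,"y": 0,"z": 0,"ax": 0,"ay": 0,"az": 0,"grip": 0.01},{"x": 0.004,"y": 0,"z": 0,"ax": 0,"ay": 0,"az": 0,"grip": 0.01},{"x": 0.0045,"y": 0,"z": 0,"ax": 0,"ay": 0,"az": 0,"grip": 0.01}])

```text
time: 20.6
eef_pos: [540.7, 246.8, 18.4]
eef_rot: [-180.0, 0.3, -86.5]
wrist_force: [0.0, 9.4, -5.1]
grip_width: 21.5
```

Run:
```python
from h import *
wm('w12');tm()
```

```text
t 20.6 pos [540.68 246.8   18.43] rot [-179.98    0.28  -86.52] F [ 0.   9.4 -5.1] M [ 2.71  0.15 -0.01] g 21.5 q [ 21.3  38.5 -66.8 100.1  38.   67.6 127. ]
blade [ -0.708 -67.615] underside z 84.54
lid edge x 80.1
lid plane [ 1.95000e-02 -1.40000e-03 -6.75535e+01] world z near edge 85.98 slope m 0.0195
table -0.18
TOP lid L 85.55 R 82.43 n 4098
```

View pics/w12.png

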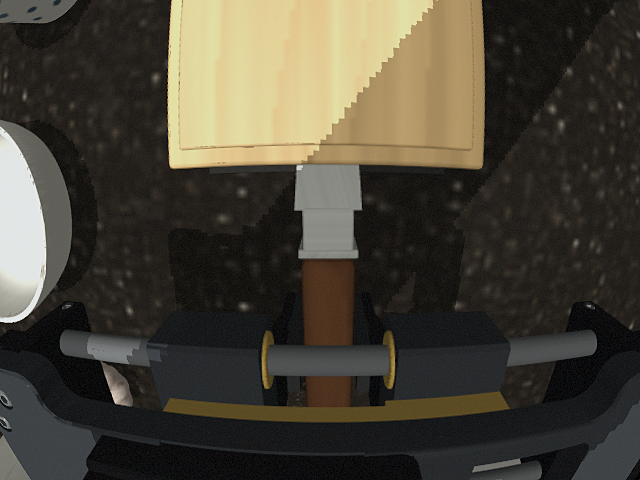

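drive_tool(moves=[{"x": -0.004,"y": 0,"z": 0,"ax": 0,"ay": 0,"az": 0,"grip": 0.01},{"x": -0.008,"y": 0,"z": 0,"ax": 0,"ay": 0,"az": 0,"grip": 0.01},{"x": -0.015,"y": 0,"z": 0,"ax": 0,"ay": 0,"az": 0,"grip": 0.01},{"x": -0.025,"y": 0,"z": 0,"ax": 0,"ay": 0,"az": 0,"grip": 0.01},{"x": -0.04,"y": 0,"z": 0,"ax": 0,"ay": 0,"az": 0,"grip": 0.01},{"x": -0.055,"y": 0,"z": -0.005,"ax": 0,"ay": 0,"az": 0,"grip": 0.01},{"x": -0.055,"y": 0,"z": -0.045,"ax": 0,"ay": 0,"az": 0,"grip": 0.01},{"x": -0.055,"y": 0,"z": -0.075,"ax": 0,"ay": 0,"az": 0,"grip": 0.01},{"x": -0.055,"y": 0,"z": -0.075,"ax": 0,"ay": 0,"az": 0,"grip": 0.01}])

```text
time: 21.65
eef_pos: [539.6, 301.2, 97.3]
eef_rot: [-179.7, 0.2, -86.6]
wrist_force: [0.4, 0.7, -1.8]
grip_width: 21.9
```

Run:
```python
from h import *
st();tm();go(548,100,93,183)
```

```text
t 21.65 pos [539.63 301.23  97.33] rot [-1.797e+02  1.700e-01 -8.660e+01] F [ 0.4  0.7 -1.8] M [ 0.22 -0.02  0.03] g 21.9 q [ 16.4  35.8 -69.   92.8  34.5  75.3 125.4]
TOP lid L 85.27 R 82.44 n 5933
shift [0.1991 0.0021 0.0003] rot [-7.000e-04  1.000e-03  1.577e+00]
```

drive_tool(moves=[{"x": 0.04,"y": 0,"z": 0,"ax": 0,"ay": 0,"az": 0.8,"grip": 0.01},{"x": 0.08,"y": 0,"z": 0,"ax": 0,"ay": 0,"az": 0.8,"grip": 0.01},{"x": 0.12,"y": 0,"z": 0,"ax": 0,"ay": 0,"az": 0.8,"grip": 0.01},{"x": 0.16,"y": 0,"z": 0,"ax": 0,"ay": 0,"az": 0.8,"grip": 0.01},{"x": 0.2,"y": 0,"z": 0,"ax": 0,"ay": 0,"az": 0.8,"grip": 0.01},{"x": 0.25,"y": 0.002,"z": 0,"ax": 0,"ay": 0,"az": 1.6,"grip": 0.01},{"x": 0.3,"y": 0.002,"z": 0,"ax": 0,"ay": 0,"az": 1.6,"grip": 0.01},{"x": 0.3,"y": 0.002,"z": 0,"ax": 0,"ay": 0,"az": 1.6,"grip": 0.01},{"x": 0.3,"y": 0.002,"z": 0,"ax": 0,"ay": 0,"az": 1.6,"grip": 0.01},{"x": 0.3,"y": 0.002,"z": 0,"ax": 0,"ay": 0,"az": 1.6,"grip": 0.01},{"x": 0.3,"y": 0.002,"z": 0,"ax": 0,"ay": 0,"az": 1.6,"grip": 0.01},{"x": 0.3,"y": 0.002,"z": 0,"ax": 0,"ay": 0,"az": 1.6,"grip": 0.01}])

```text
time: 22.95
eef_pos: [552.9, -1.5, 91.8]
eef_rot: [-180.0, -0.1, -178.4]
wrist_force: [-0.6, 0.2, -2.3]
grip_width: 21.6
```

Run:
```python
from h import *
st();tm();go(559.5+.4,-68,93,93.3)
```

```text
t 22.95 pos [552.94  -1.46  91.76] rot [-1.7999e+02 -1.1000e-01 -1.7842e+02] F [-0.6  0.2 -2.3] M [ 0.08 -0.1  -0.02] g 21.6 q [ 41.2  20.2 -54.2 102.1  17.7  66.9  73.1]
TOP lid L 85.34 R 82.37 n 4547
shift [-0.0045 -0.0669 -0.0009] rot [-1.1000e-03 -1.1000e-03  1.5456e+00]
```

drive_tool(moves=[{"x": -0.004,"y": -0.04,"z": 0,"ax": 0,"ay": 0,"az": 0.3,"grip": 0.01},{"x": -0.004,"y": -0.067,"z": 0,"ax": 0,"ay": 0,"az": 1.546,"grip": 0.01},{"x": -0.004,"y": -0.067,"z": 0,"ax": 0,"ay": 0,"az": 1.546,"grip": 0.01},{"x": -0.004,"y": -0.067,"z": 0,"ax": 0,"ay": 0,"az": 1.546,"grip": 0.01},{"x": -0.004,"y": -0.067,"z": 0,"ax": 0,"ay": 0,"az": 1.546,"grip": 0.01},{"x": -0.004,"y": -0.067,"z": 0,"ax": 0,"ay": 0,"az": 1.546,"grip": 0.01},{"x": -0.004,"y": -0.067,"z": 0,"ax": 0,"ay": 0,"az": 1.546,"grip": 0.01},{"x": -0.004,"y": -0.067,"z": 0,"ax": 0,"ay": 0,"az": 1.546,"grip": 0.01},{"x": -0.004,"y": -0.067,"z": 0,"ax": 0,"ay": 0,"az": 1.546,"grip": 0.01},{"x": -0.004,"y": -0.067,"z": 0,"ax": 0,"ay": 0,"az": 1.546,"grip": 0.01},{"x": -0.004,"y": -0.067,"z": 0,"ax": 0,"ay": 0,"az": 1.546,"grip": 0.01},{"x": -0.004,"y": -0.067,"z": 0,"ax": 0,"ay": 0,"az": 1.546,"grip": 0.01}])

```text
time: 24.25
eef_pos: [559.4, -68.0, 92.4]
eef_rot: [-179.9, -0.0, 93.2]
wrist_force: [-0.0, 0.9, -1.1]
grip_width: 21.6
```

drive_tool(moves=[{"x": 0,"y": 0,"z": 0.03,"ax": 0,"ay": 0,"az": 0,"grip": 0.01},{"x": 0,"y": 0,"z": 0.06,"ax": 0,"ay": 0,"az": 0,"grip": 0.01},{"x": 0,"y": 0,"z": 0.071,"ax": 0,"ay": 0,"az": 0,"grip": 0.01},{"x": 0,"y": 0,"z": 0.071,"ax": 0,"ay": 0,"az": 0,"grip": 0.01},{"x": 0,"y": 0,"z": 0.071,"ax": 0,"ay": 0,"az": 0,"grip": 0.01}])

```text
time: 24.75
eef_pos: [560.3, -68.0, 22.8]
eef_rot: [180.0, -0.0, 93.2]
wrist_force: [0.3, 0.6, -1.1]
grip_width: 21.0
```

Run:
```python
from h import *
wm('w13');wm();tm(); go(559.8,-68,18,93.3)
```

```text
t 24.75 pos [560.32 -68.03  22.81] rot [ 1.7996e+02 -1.0000e-02  9.3160e+01] F [ 0.3  0.6 -1.1] M [ 0.01 -0.08 -0.  ] g 21.0 q [ 33.1  21.6 -36.4 104.9  14.9  58.2  -6.2]
blade [  0.355 -44.56 ] underside z 65.87
lid edge x 112.7
lid plane [-1.82000e-02  4.10000e-03 -6.03224e+01] world z near edge 83.13 slope m -0.0182
table -0.2
t 24.8 pos [560.76 -68.11  23.28] rot [1.799e+02 1.000e-02 9.314e+01] F [-0.1  0.  -0.4] M [-0.   -0.12 -0.02] g 21.3 q [ 33.1  21.6 -36.4 104.9  14.9  58.2  -6.2]
blade [  0.359 -44.548] underside z 66.33
lid edge x 112.8
lid plane [-1.64000e-02  6.30000e-03 -5.98833e+01] world z near edge 83.16 slope m -0.0164
table -0.19
TOP lid L 85.29 R 82.43 n 6015
shift [ 0.0003 -0.0008  0.0052] rot [ 0.0019  0.0005 -0.0033]
```

View pics/w13.png

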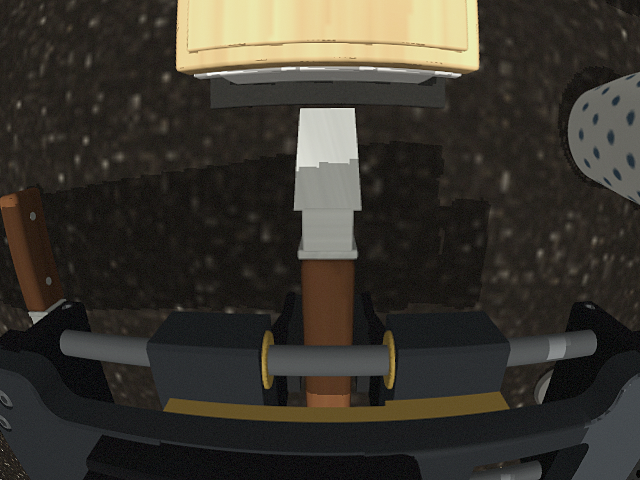

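drive_tool(moves=[{"x": 0,"y": 0,"z": 0.005,"ax": 0,"ay": 0,"az": 0,"grip": 0.01},{"x": 0.004,"y": 0,"z": 0.005,"ax": 0,"ay": 0,"az": 0,"grip": 0.01},{"x": 0.008,"y": 0,"z": 0.005,"ax": 0,"ay": 0,"az": 0,"grip": 0.01},{"x": 0.012,"y": 0,"z": 0.005,"ax": 0,"ay": 0,"az": 0,"grip": 0.01},{"x": 0.014,"y": 0,"z": 0.005,"ax": 0,"ay": 0,"az": 0,"grip": 0.01},{"x": 0.016,"y": 0,"z": 0.005,"ax": 0,"ay": 0,"az": 0,"grip": 0.01},{"x": 0.018,"y": 0,"z": 0.005,"ax": 0,"ay": 0,"az": 0,"grip": 0.01},{"x": 0.02,"y": 0,"z": 0.005,"ax": 0,"ay": 0,"az": 0,"grip": 0.01},{"x": 0.022,"y": 0,"z": 0.005,"ax": 0,"ay": 0,"az": 0,"grip": 0.01},{"x": 0.024,"y": 0,"z": 0.005,"ax": 0,"ay": 0,"az": 0,"grip": 0.01},{"x": 0.024,"y": 0,"z": 0.005,"ax": 0,"ay": 0,"az": 0,"grip": 0.01}])

```text
time: 26.05
eef_pos: [558.6, -43.8, 17.1]
eef_rot: [180.0, -0.0, 93.1]
wrist_force: [0.4, 0.5, 0.2]
grip_width: 21.7
```

Run:
```python
from h import *
wm();tm()
```

```text
t 26.05 pos [558.63 -43.8   17.15] rot [ 1.7998e+02 -1.0000e-02  9.3100e+01] F [0.4 0.5 0.2] M [ 0.08 -0.17  0.  ] g 21.7 q [ 31.1  21.7 -36.8 105.7  15.2  57.5  -9. ]
blade [  0.357 -44.836] underside z 60.48
lid edge x 88.8
lid plane [-2.15000e-02  3.60000e-03 -6.59863e+01] world z near edge 83.13 slope m -0.0215
table -0.22
TOP lid L 85.33 R 82.48 n 6018
```

drive_tool(moves=[{"x": 0.0015,"y": 0,"z": 0,"ax": 0,"ay": 0,"az": 0,"grip": 0.01},{"x": 0.003,"y": 0,"z": 0,"ax": 0,"ay": 0,"az": 0,"grip": 0.01},{"x": 0.0045,"y": 0,"z": 0,"ax": 0,"ay": 0,"az": 0,"grip": 0.01},{"x": 0.006,"y": 0,"z": 0,"ax": 0,"ay": 0,"az": 0,"grip": 0.01},{"x": 0.007,"y": 0,"z": 0,"ax": 0,"ay": 0,"az": 0,"grip": 0.01},{"x": 0.008,"y": 0,"z": 0,"ax": 0,"ay": 0,"az": 0,"grip": 0.01},{"x": 0.009,"y": 0,"z": 0,"ax": 0,"ay": 0,"az": 0,"grip": 0.01},{"x": 0.01,"y": 0,"z": 0,"ax": 0,"ay": 0,"az": 0,"grip": 0.01},{"x": 0.011,"y": 0,"z": 0,"ax": 0,"ay": 0,"az": 0,"grip": 0.01},{"x": 0.012,"y": 0,"z": 0,"ax": 0,"ay": 0,"az": 0,"grip": 0.01},{"x": 0.013,"y": 0,"z": 0,"ax": 0,"ay": 0,"az": 0,"grip": 0.01}])

```text
time: 27.3
eef_pos: [557.9, -36.0, 17.2]
eef_rot: [-180.0, 0.3, 92.9]
wrist_force: [-0.3, -17.5, 5.1]
grip_width: 21.4
```

Run:
```python
from h import *
wm();tm()
```

```text
t 27.3 pos [557.93 -35.96  17.16] rot [-179.99    0.28   92.91] F [ -0.3 -17.5   5.1] M [-3.37 -0.06  0.08] g 21.4 q [ 30.1  21.6 -36.9 105.9  15.5  57.6 -10.4]
blade [  0.355 -45.243] underside z 60.9
lid edge x 80.7
lid plane [-2.76000e-02  3.20000e-03 -6.64692e+01] world z near edge 83.63 slope m -0.0276
table -0.18
TOP lid L 85.27 R 82.41 n 6031
```

drive_tool(moves=[{"x": 0.001,"y": 0,"z": -0.0006,"ax": 0,"ay": 0,"az": 0,"grip": 0.01},{"x": 0.002,"y": 0,"z": -0.0008,"ax": 0,"ay": 0,"az": 0,"grip": 0.01},{"x": 0.003,"y": 0,"z": -0.0008,"ax": 0,"ay": 0,"az": 0,"grip": 0.01},{"x": 0.004,"y": 0,"z": -0.0008,"ax": 0,"ay": 0,"az": 0,"grip": 0.01},{"x": 0.005,"y": 0,"z": -0.0008,"ax": 0,"ay": 0,"az": 0,"grip": 0.01},{"x": 0.006,"y": 0,"z": -0.0008,"ax": 0,"ay": 0,"az": 0,"grip": 0.01}])

```text
time: 28.05
eef_pos: [557.3, -30.2, 17.5]
eef_rot: [-180.0, 0.3, 92.9]
wrist_force: [1.6, -15.3, 0.9]
grip_width: 21.6
```

Run:
```python
from h import *
wm();tm()
```

```text
t 28.05 pos [557.33 -30.2   17.54] rot [-179.96    0.28   92.88] F [  1.6 -15.3   0.9] M [-3.23 -0.34  0.03] g 21.6 q [ 29.7  21.5 -37.1 105.9  15.5  57.6 -11. ]
blade [  0.354 -44.939] underside z 60.98
lid edge x 80.2
lid plane [-1.07000e-02  2.20000e-03 -6.80796e+01] world z near edge 85.62 slope m -0.0107
table -0.21
TOP lid L 85.33 R 84.67 n 6041
```

drive_tool(moves=[{"x": 0.001,"y": 0,"z": 0,"ax": 0,"ay": 0,"az": 0,"grip": 0.01},{"x": 0.002,"y": 0,"z": 0,"ax": 0,"ay": 0,"az": 0,"grip": 0.01},{"x": 0.003,"y": 0,"z": 0,"ax": 0,"ay": 0,"az": 0,"grip": 0.01},{"x": 0.0035,"y": 0,"z": 0,"ax": 0,"ay": 0,"az": 0,"grip": 0.01}])

```text
time: 28.6
eef_pos: [557.1, -26.3, 17.5]
eef_rot: [-180.0, 0.3, 92.9]
wrist_force: [0.6, -14.7, 1.5]
grip_width: 21.9
```

Run:
```python
from h import *
wm();tm()
```

```text
t 28.6 pos [557.09 -26.34  17.5 ] rot [-179.96    0.26   92.9 ] F [  0.6 -14.7   1.5] M [-3.08 -0.23  0.01] g 21.9 q [ 29.4  21.5 -37.2 106.   15.5  57.6 -11.4]
lid edge x 80.1
lid plane [ 1.0000e-04  2.1000e-03 -6.9303e+01] world z near edge 86.8 slope m 0.0001
table -0.22
TOP lid L 85.34 R 86.0 n 6042
```

drive_tool(moves=[{"x": -0.004,"y": 0,"z": 0,"ax": 0,"ay": 0,"az": 0,"grip": 0.01},{"x": -0.008,"y": 0,"z": 0,"ax": 0,"ay": 0,"az": 0,"grip": 0.01},{"x": -0.015,"y": 0,"z": 0,"ax": 0,"ay": 0,"az": 0,"grip": 0.01},{"x": -0.025,"y": 0,"z": 0,"ax": 0,"ay": 0,"az": 0,"grip": 0.01},{"x": -0.04,"y": 0,"z": 0,"ax": 0,"ay": 0,"az": 0,"grip": 0.01},{"x": -0.06,"y": 0,"z": -0.005,"ax": 0,"ay": 0,"az": 0,"grip": 0.01},{"x": -0.06,"y": 0,"z": -0.035,"ax": 0,"ay": 0,"az": 0,"grip": 0.01},{"x": -0.06,"y": 0,"z": -0.04,"ax": 0,"ay": 0,"az": 0,"grip": 0.01},{"x": -0.06,"y": 0,"z": -0.04,"ax": 0,"ay": 0,"az": 0,"grip": 0.01}])

```text
time: 29.65
eef_pos: [561.3, -82.4, 58.6]
eef_rot: [179.9, 0.0, 93.1]
wrist_force: [0.0, -0.4, -1.7]
grip_width: 21.7
```

Run:
```python
from h import *
st();tm();st();go(519.5,-164.3,60,-15)
```

```text
t 29.65 pos [561.28 -82.44  58.6 ] rot [1.7988e+02 4.0000e-02 9.3050e+01] F [ 0.  -0.4 -1.7] M [-0.03 -0.1   0.  ] g 21.7 q [ 35.   19.4 -36.8 102.8  13.1  61.9  -3.4]
TOP lid L 85.31 R 85.99 n 6030
t 29.75 pos [559.98 -81.82  57.01] rot [-179.96   -0.     93.1 ] F [ 0.5  0.4 -1.7] M [ 0.   -0.09 -0.07] g 21.6 q [ 34.9  19.5 -36.8 102.9  13.1  61.9  -3.4]
shift [-0.0802 -0.0449 -0.003 ] rot [-6.0000e-04  7.0000e-04  1.8867e+00]
```

drive_tool(moves=[{"x": -0.04,"y": -0.02,"z": -0.003,"ax": 0,"ay": 0,"az": 0.5,"grip": 0.01},{"x": -0.08,"y": -0.045,"z": -0.003,"ax": 0,"ay": 0,"az": 1.887,"grip": 0.01},{"x": -0.08,"y": -0.045,"z": -0.003,"ax": 0,"ay": 0,"az": 1.887,"grip": 0.01},{"x": -0.08,"y": -0.045,"z": -0.003,"ax": 0,"ay": 0,"az": 1.887,"grip": 0.01},{"x": -0.08,"y": -0.045,"z": -0.003,"ax": 0,"ay": 0,"az": 1.887,"grip": 0.01},{"x": -0.08,"y": -0.045,"z": -0.003,"ax": 0,"ay": 0,"az": 1.887,"grip": 0.01},{"x": -0.08,"y": -0.045,"z": -0.003,"ax": 0,"ay": 0,"az": 1.887,"grip": 0.01},{"x": -0.08,"y": -0.045,"z": -0.003,"ax": 0,"ay": 0,"az": 1.887,"grip": 0.01},{"x": -0.08,"y": -0.045,"z": -0.003,"ax": 0,"ay": 0,"az": 1.887,"grip": 0.01},{"x": -0.08,"y": -0.045,"z": -0.003,"ax": 0,"ay": 0,"az": 1.887,"grip": 0.01},{"x": -0.08,"y": -0.045,"z": -0.003,"ax": 0,"ay": 0,"az": 1.887,"grip": 0.01},{"x": -0.08,"y": -0.045,"z": -0.003,"ax": 0,"ay": 0,"az": 1.887,"grip": 0.01}])

```text
time: 30.95
eef_pos: [519.0, -163.6, 59.4]
eef_rot: [-180.0, 0.1, -10.4]
wrist_force: [0.5, 0.0, -1.3]
grip_width: 21.5
```

drive_tool(moves=[{"x": 0,"y": 0,"z": 0,"ax": 0,"ay": 0,"az": 0,"grip": 0.01},{"x": 0,"y": 0,"z": 0.03,"ax": 0,"ay": 0,"az": 0,"grip": 0.01},{"x": 0,"y": 0,"z": 0.06,"ax": 0,"ay": 0,"az": 0,"grip": 0.01},{"x": 0,"y": 0,"z": 0.08,"ax": 0,"ay": 0,"az": 0,"grip": 0.01},{"x": 0,"y": 0,"z": 0.08,"ax": 0,"ay": 0,"az": 0,"grip": 0.01},{"x": 0,"y": 0,"z": 0.08,"ax": 0,"ay": 0,"az": 0,"grip": 0.01}])

```text
time: 31.55
eef_pos: [519.6, -163.7, -19.4]
eef_rot: [-180.0, 0.1, -9.9]
wrist_force: [1.4, -1.6, -0.7]
grip_width: 21.7
```

Run:
```python
from h import *
st();p=env.snapshot('wrist');save('w14',p);st()
```

```text
t 31.55 pos [ 519.59 -163.66  -19.36] rot [-1.7998e+02  6.0000e-02 -9.8700e+00] F [ 1.4 -1.6 -0.7] M [ 0.03  0.03 -0.  ] g 21.7 q [ 30.   20.1 -19.9 109.9   8.6  51.5 -94. ]
t 31.6 pos [ 520.4  -163.93  -18.49] rot [-1.80e+02 -4.00e-02 -9.91e+00] F [ 0.  -0.5 -1.6] M [ 0.01 -0.01 -0.04] g 21.3 q [ 30.   20.1 -19.9 109.8   8.6  51.5 -94.1]
```

View pics/w14.png

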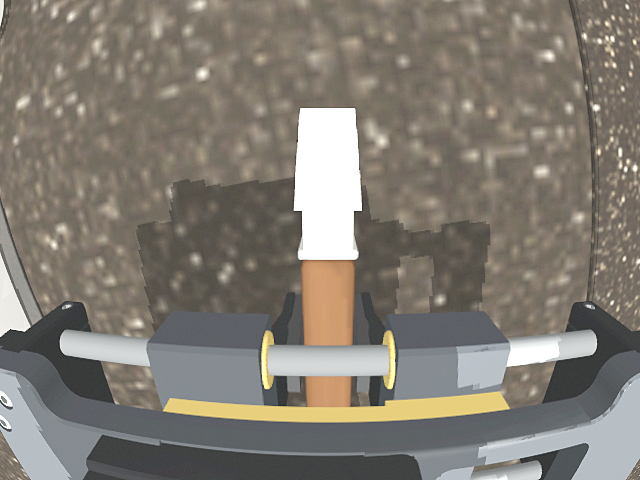

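drive_tool(moves=[{"x": 0,"y": 0,"z": 0.004,"ax": 0,"ay": 0,"az": 0,"grip": 0.01},{"x": 0,"y": 0,"z": 0.007,"ax": 0,"ay": 0,"az": 0,"grip": 0.01},{"x": 0,"y": 0,"z": 0.0095,"ax": 0,"ay": 0,"az": 0,"grip": 0.01},{"x": 0,"y": 0,"z": 0.011,"ax": 0,"ay": 0,"az": 0,"grip": 0.01},{"x": 0,"y": 0,"z": 0.011,"ax": 0,"ay": 0,"az": 0,"grip": 0.01},{"x": 0,"y": 0,"z": 0.011,"ax": 0,"ay": 0,"az": 0,"grip": 0.01}])

```text
time: 32.2
eef_pos: [519.9, -163.9, -30.2]
eef_rot: [-180.0, -0.0, -10.0]
wrist_force: [-0.5, 0.6, -1.5]
grip_width: 21.5
```

drive_tool(moves=[{"x": 0,"y": 0,"z": 0.0005,"ax": 0,"ay": 0,"az": 0,"grip": 0.01},{"x": 0,"y": 0,"z": 0.0008,"ax": 0,"ay": 0,"az": 0,"grip": 0.01},{"x": 0,"y": 0,"z": 0.0008,"ax": 0,"ay": 0,"az": 0,"grip": 0.01}])

```text
time: 32.5
eef_pos: [520.0, -164.0, -30.5]
eef_rot: [180.0, -0.0, -10.0]
wrist_force: [-1.7, 0.6, 4.8]
grip_width: 21.6
```

Run:
```python
from h import *
st()
```

```text
t 32.5 pos [ 519.99 -163.99  -30.48] rot [ 1.7999e+02 -1.0000e-02 -1.0040e+01] F [-1.7  0.6  4.8] M [ 0.22  0.55 -0.01] g 21.6 q [ 29.8  21.  -19.7 110.2   9.1  50.2 -94.6]
```

On the table (+5 N). Release, then retreat upward.

drive_tool(moves=[{"x": 0,"y": 0,"z": 0,"ax": 0,"ay": 0,"az": 0,"grip": 0.03},{"x": 0,"y": 0,"z": 0,"ax": 0,"ay": 0,"az": 0,"grip": 0.05},{"x": 0,"y": 0,"z": 0,"ax": 0,"ay": 0,"az": 0,"grip": 0.05},{"x": 0,"y": 0,"z": 0,"ax": 0,"ay": 0,"az": 0,"grip": 0.05},{"x": 0,"y": 0,"z": 0,"ax": 0,"ay": 0,"az": 0,"grip": 0.05},{"x": 0,"y": 0,"z": -0.02,"ax": 0,"ay": 0,"az": 0,"grip": 0.05},{"x": 0,"y": 0,"z": -0.06,"ax": 0,"ay": 0,"az": 0,"grip": 0.05},{"x": 0,"y": 0,"z": -0.11,"ax": 0,"ay": 0,"az": 0,"grip": 0.05},{"x": 0,"y": 0,"z": -0.15,"ax": 0,"ay": 0,"az": 0,"grip": 0.05},{"x": 0,"y": 0,"z": -0.15,"ax": 0,"ay": 0,"az": 0,"grip": 0.05},{"x": 0,"y": 0,"z": -0.15,"ax": 0,"ay": 0,"az": 0,"grip": 0.05},{"x": 0,"y": 0,"z": -0.15,"ax": 0,"ay": 0,"az": 0,"grip": 0.05}])

```text
time: 33.7
eef_pos: [518.9, -163.8, 117.6]
eef_rot: [-180.0, 0.1, -10.0]
wrist_force: [0.3, -0.2, 0.2]
grip_width: 49.9
```

Run:
```python
from h import *
o=st();tm();tm()
o=env.observe();p=env.snapshot('wrist');save('w15',p);w=wcloud(p,o);c=p['color'].astype(int)
m=(abs(w[...,0]-538)<90)&(abs(w[...,1]+170)<60)&(w[...,2]>7)&(w[...,2]<50)
red=m&(c[...,0]-c[...,2]>30); q=w[red]
print(cv2.minAreaRect(q[:,:2].astype(np.float32)),'handle top',np.percentile(q[:,2],[20,50,80]))
k=q[q[:,2]>27];print('plane',plane(k)[0])
p=env.snapshot('scene');save('s15',p)
p=env.snapshot('top');wt=cloud(p);
for n in ['mug','bowl','mill','garlic']:
    d=env.silhouettes(n,p)
    if d: print(n,np.round(np.nanmedian(wt[d[0]['region']],0)),d[0]['conf'])
```

```text
t 33.7 pos [ 518.94 -163.8   117.64] rot [-1.7999e+02  1.2000e-01 -1.0040e+01] F [ 0.3 -0.2  0.2] M [0.03 0.06 0.02] g 49.9 q [ 31.7  11.1 -21.1 102.9   4.3  66.9 -90.8]
TOP lid L 85.33 R 86.04 n 6043
TOP lid L 85.25 R 86.04 n 6033
((509.03497314453125, -161.18682861328125), (21.91494369506836, 88.3456039428711), 80.45269012451172) handle top [28.72943528 29.56834513 30.24006198]
plane [-3.64918495e-04  9.25777498e-03  2.95689088e+01]
mug [758.  38.  41.] 0.68
bowl [775. 212.  20.] 0.93
mill [ 752. -160.   65.] 0.71
garlic [711. 347.  36.] 0.93
```

View pics/s15.png

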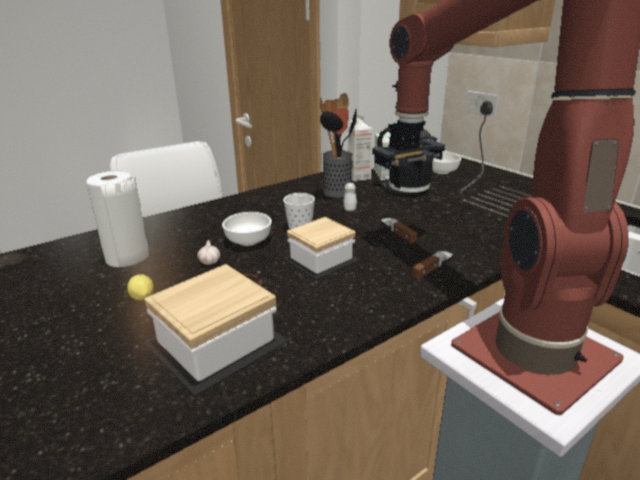

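View pics/w15.png

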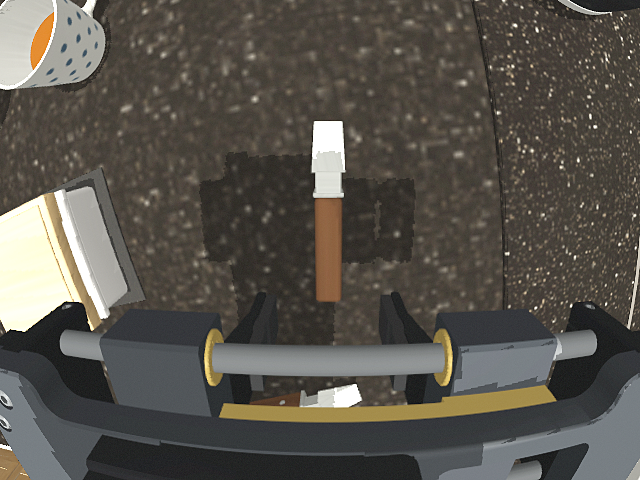

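The wedge stands flat at about (509, -161), the lid is up on both sides and nearly level, and the bystanders have not moved. I'm handing in.

```bash
python3 -c "
from h import *
print(env.close_job())"
```

```text
the job is handed in; nothing more can be done
None
```

I raised the lid with the wedge alone, right 3 mm, left 6 mm, then right again. I then laid the wedge back at its old place and handed the job in at about 34 s. No verdict was reported.

**Last checks**
- **Lid height:** the top camera showed the left side up about 6.2 mm and the right about 6.7 mm since the start. They differ by about 0.7 mm, which is roughly 0.006 rad. The largest difference in any reading on the way was about 3.1 mm.
- **Force:** the wrist reading while pushing stayed at or below about 18 N. I read it only at the end of each move, so short peaks in between are not ruled out.
- **Wedge:** released, standing on its underside at about (509, -161) mm, some 27 cm from the box centre. The handle's top read 29.6 mm, against 30 mm expected.
- **Bystanders:** mug, bowl, mill and garlic are within about 2 mm of where they started.

**What disagreed**
- **TCP height:** the real fingertips sit about 35 mm short of the reported TCP. My first grasp closed on air above the handle. I measured the offset with the wrist camera, corrected for it and grasped again without harm.
- **Wedge yaw:** it was put down about 5° off its original direction, because that turn had not finished when I lowered it. I did not correct it.

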